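# Set the work lamp to the tape mark and clamp its cam lever

## Task

Take the grey work lamp's slide by its open red cam lever and raise it up the mast until the top of the black collar meets the lower edge of the yellow tape band; hold it there and, without letting it sink or rise, swing the lever fully closed. Finish still gripping the closed lever with the lamp on the mark, because I am going to fit the safety pin while you hold it. Do not let the lamp drop, and leave the other things on the shelf where they stand.

Things in the scene. Friction and masses are not known exactly. Their poses are not given: they have to be found in the camera images.
- stand: Lamp stand, screwed down: a dark steel base plate 170 x 200 x 12 mm with a vertical aluminium mast, 22 mm in diameter, whose black cap ends 295 mm above the shelf. Origin on the mast's axis at shelf level, z up; its -x direction is the front (roughly toward the robot), where the open lever points. The lamp hangs on the -y side of the mast.
- mark_edge (a point): Lower edge of the yellow tape band (12 mm high) round the mast, on the mast's axis: the length mark. Its height differs from start to start.
- collar_top (a point): Centre of the top face of the black clamp collar (42 mm in diameter, 46 mm high) that slides on the mast. On the mark when level with mark_edge. The collar carries the lamp: a grey box 42 x 118 x 84 mm on a side arm, centred 112 mm from the mast on the stand's -y side and level with the lever; nothing of it is nearer the front than 30 mm from the mast's axis.
- lamp_slide (a joint): Height of the collar on the mast in m: 0 at the lowest, resting on the stop, growing upward to 0.17. Collar, lamp and lever together weigh about 0.45 to 0.75 kg; with the lever open they slide back down if let go.
- lever_grip (a point): Centre of the grip part of the red cam lever, 72 mm from the pivot, 16 mm from the lever's free end. The lever is an upright flat bar: 10 mm thick across, 22 mm tall, its length level, free above and below; take it from above across its thickness. Centre is 23 mm below the collar's top.
- lever_pivot (a point): On the lever's vertical pivot pin, at the lever's half height, 27 mm in front of the mast's axis; it rises with the slide. The bar runs straight from here to lever_grip.
- cam_lever (a joint): Angle of the cam lever in rad: 0 fully open, pointing to the stand's front (-x); it swings in the level plane, clockwise seen from above, to 1.40 at its stop = fully closed, lying beside the collar, pointing to the stand's +y. Turns easily (under 1 N at the grip) up to about 0.7; then its cam presses a brass pad inside the collar onto the mast and it needs about 2 to 8 N; past 1.34 it is over centre, locks the slide and stays. It starts between 0 and 0.4.
- drip_pan_center (a point): Bystander: orange plastic drip pan, 280 x 200 x 45 mm, its centre.
- pump_can_center (a point): Bystander: dented aluminium pump oil can standing in the pan, 74 mm in diameter, 168 mm tall over its spout; point on its axis 50 mm above its underside.
- dowel_center (a point): Bystander: wooden dowel, 20 mm in diameter, 240 mm long, lying; its centre.
- clamp_jar_center (a point): Bystander: glass jar with a wire clamp lid, 90 mm in diameter, 127 mm tall, behind the stand; point on its axis at half height.
- paint_tin_center (a point): Bystander: blue-banded tin, 96 mm in diameter, 110 mm tall; its centre.
- screw_box_center (a point): Bystander: cardboard box 85 x 55 x 38 mm in front of the lamp; its centre.
- screwdriver_grip (a point): Bystander: screwdriver lying on the shelf; the middle of its handle.

How it is judged:
By the outcome, as a careful person would: the job done as asked, in the order asked, and still so for the second after the job is handed in, while the arm keeps its last pose, push and grip.
It also fails if it takes over 42 s, if anything falls off the work surface, if the arm or the gripper's body presses on something with over 40 N, if the wrist force passes 120 N, or if a joint passes its speed limit or range.

## Robot

A 6-joint arm with a two-finger parallel gripper is mounted at the origin on the work surface. World frame = base frame: x ahead of the robot, y to its left, z up, the work surface at z = 0. Lengths are in m, angles in rad, forces in N, time in s.
With the tool pointing down it reaches from about 0.325 to 0.85 m from the base axis. Payload 4.4 kg.
Tool frame: the origin (TCP) lies at the very end of the fingers, on their centre line; the grasp point (between the pads) lies 19 mm behind it (bot.hold_point_z is the distance from the TCP to the grasp point, in m); z points along the fingers, y is the direction in which the jaws open and shut (so a half turn about z gives the same grasp; the last joint's range is limited). The gripper opens to 94 mm and grips with 3 to 60 N. Pads are 16 mm wide; open, the fingers measure 119 mm over their backs; the gripper's body (75 mm by 177 mm) begins 78 mm behind the grasp point.
Start: joints at [-1.423, 0.207, 1.542, -0, 1.393, -0.15], TCP at [0.169, -0.55, 0.168] pointing down, gripper open.
Joint ranges: [-2.73, 2.73], [-0.86, 2.22], [0.23, 2.46], [-1.11, 4.25], [0.08, 2.63], [-2.82, 2.82]. Speed limits (rad/s): [2.79, 2.79, 3.14, 3.14, 3.14, 3.14].

## Interface

Orientations are given as a rotation vector (axis times angle).
In Python, from plant import bot gives the robot as it stands.
- The arm moves only by the tool step_arm, never from a script. Its argument "moves" is a list of rows, each an object of numbers: "fingers": the finger opening in mm, from 0 to 94; "x", "y", "z": the shift along the world's x, y, z in mm; "ax", "ay", "az": the turn, a rotation vector about the world's x, y, z in rad. In form: [{"fingers": .., "x": .., "y": .., "z": .., "ax": .., "ay": .., "az": ..}, ...]. A call has exactly 10 rows; each row shifts and turns the pose as measured when the row begins; what a row does not reach is not made up. A row lasts 1/8 s, in which the tool goes at most 62.5 mm and 10.7 degrees, less where a joint would pass 70% of its speed; a pose out of reach is approached as far as the arm can. A call is refused whole if a number of a shift passes 62.5 or a number of a turn 0.188, either way. A call with a gripper value outside its range is refused whole. The fingers move at their own pace and stop on an object; "squeeze" is the grip in N (left out, the last holds). Time passes only in rows, so rows that do not move let the fingers close, or fill a call up. It gives the time, the measured TCP pose, the force and the opening at its end, in the units of the state.
- bot.get_state(): the state, without advancing time (a new reading comes with each control period).
- bot.grab_frame(name): name is "scene" or "top" or "wrist"; returns (picture, depth): 384x512x3 uint8, red, green, blue; 384x512 float32, m along the optical axis (not along the pixel's ray), 0 where there is no reading.
- bot.get_calibration(name): a dict with "vfov" (degrees; the focal length in pixels is half the picture's height over the tangent of half this angle, whatever the lens; pixels are square), "cx", "cy" (the principal point, pixels), "rvec" (rotation vector, rad) and "tvec" (3), from world to camera coordinates, as OpenCV has them. Camera axes: x right, y down, z forward; pixel columns grow to the right and rows downward; lengths in m; the calibration is good to about 2 mm. A picture is of the moment at which its call begins: read the wrist's pose just before it. get_calibration takes no time and is no camera call; for the wrist camera it gives the pose at the moment of the call.
- bot.job_done(): hands the job in, once; it reports no verdict.
Trained networks look in the newest picture that a camera, given by its name, has taken for a name from the list of things; names that differ only in an ending like _2 or _b are one class to them, and where a whole thing is asked for, a point or a joint stands for the part that bears it (a point fixed in the world has none). Each returns a list of dicts, best first, with "score" (0 to 1); they miss things now and then, are a little off and sometimes report something else, mostly with a low value. They report only what shows in the picture. A call takes as long as a camera call.
- bot.outline_of(camera, thing): "pixels" (384x512 bool, what is visible of it).
- bot.spot_point(camera, thing): "point" ([x, y, z] in m, in world coordinates, good to about 4 mm: a listed point, or the origin of a listed thing).
The state is a dict: "time": time; "joint_pos": joint angles; "qvel": joint speeds; "joint_torque": joint torques, N m; "eef_pos": TCP position; "ee_rot": TCP orientation; "ft_force": force on the tool from outside, world axes, zero at the start; "wrist_torque": the same for the moment, N m; "opening": opening from 0.0 (shut) to 1.0 (fully open).
Only numpy, scipy, OpenCV 4.12 (cv2) and the standard library are available. Lean on these libraries where they do the work, as an engineer would, in place of code of your own. Each camera call takes 0.05 s, during which the arm holds its last target.

## Working session

There is one attempt and no reset: what is moved stays moved. The work goes in short steps, Python scripts to look and compute and a tool call to move; the robot and the scene stay as the last step left them, time stands still between calls to the robot, and variables do not carry over. Pictures are saved under pics/ and viewed, and the job is handed in when it is done.

Besides the shell and the picture viewer there is one more tool, called after "Emit:" by a JSON object that holds its "name" and its "arguments". step_arm: Moves the arm, as the interface text tells. Its arguments: {"type":"object","properties":{"moves":{"type":"array"},"squeeze":{"type":"number"}},"required":["moves"]}

```bash
mkdir -p pics; cat > h.py <<'E'
import numpy as np, cv2
from plant import bot
def K(c):
    f=192/np.tan(np.radians(c['vfov'])/2); return f
def unproj(c,u,v,d):
    f=K(c);R,_=cv2.Rodrigues(np.array(c['rvec'],float));t=np.array(c['tvec'],float).ravel()
    p=np.array([(u-c['cx'])/f*d,(v-c['cy'])/f*d,d]);return R.T@(p-t)
def proj(c,P):
    f=K(c);R,_=cv2.Rodrigues(np.array(c['rvec'],float));t=np.array(c['tvec'],float).ravel()
    p=R@np.array(P)+t;return c['cx']+f*p[0]/p[2],c['cy']+f*p[1]/p[2]
def save(n,im): cv2.imwrite('pics/'+n+'.png',im[:,:,::-1])
E
python3 - <<'E'
from h import *
s=bot.get_state();print(s)
for n in ['scene','top']:
    im,d=bot.grab_frame(n);save(n+'0',im);np.save(n+'0d.npy',d)
    c=bot.get_calibration(n);print(n,c)
    for t in ['stand','mark_edge','collar_top','lever_grip','lever_pivot']:
        r=bot.spot_point(n,t);print(t,[(np.round(x['point'],4),round(x['score'],2)) for x in r[:2]])
print(bot.get_state()['time'])
E
```

```text
{'time': 0.0, 'joint_pos': array([-1.42250324e+00,  2.07419826e-01,  1.54293041e+00, -6.79849445e-06,
        1.39349390e+00, -1.50504066e-01]), 'qvel': array([-2.29233654e-03, -1.23611293e-04, -5.56685069e-05,  9.09430375e-04,
       -1.93655207e-04,  2.92615580e-04]), 'joint_torque': array([ 1.45996601e-04, -3.70883417e+01, -2.81413776e+01,  6.98670326e-02,
        3.62377823e-02, -1.85745757e-04]), 'eef_pos': array([ 0.16911598, -0.54864521,  0.16730217]), 'ee_rot': array([-3.10437105e+00, -4.67272197e-01,  6.59507685e-06]), 'ft_force': array([-0.24400545, -0.14095937, -0.48230319]), 'wrist_torque': array([ 0.02953788, -0.02794211, -0.00419688]), 'opening': 0.9999026053246834}
scene {'vfov': 51.32714642780077, 'cx': 258.59275689284647, 'cy': 186.71516557544274, 'rvec': array([ 1.1477986,  2.1809167, -1.1617553]), 'tvec': array([ 0.27646381, -0.13537524,  1.56686457])}
stand [(array([ 5.735e-01, -9.630e-02, -2.000e-04]), 0.82)]
mark_edge [(array([0.3023, 0.2678, 0.0093]), 0.45), (array([ 0.5697, -0.0952,  0.1926]), 0.35)]
collar_top [(array([ 0.5706, -0.0998,  0.1049]), 0.78)]
lever_grip [(array([ 0.4735, -0.0619,  0.0817]), 0.46)]
lever_pivot [(array([ 0.5388, -0.0897,  0.0803]), 0.8)]
top {'vfov': 46.786090638741314, 'cx': 255.2306935133512, 'cy': 196.7193301829733, 'rvec': array([ 2.20884018, -2.1454451 ,  0.09253553]), 'tvec': array([-0.02607323,  0.51861009,  1.39327686])}
stand [(array([ 0.5686, -0.0939, -0.001 ]), 0.83)]
mark_edge []
collar_top [(array([ 0.5702, -0.0995,  0.11  ]), 0.95)]
lever_grip [(array([ 0.4802, -0.0648,  0.077 ]), 0.65), (array([ 0.7443, -0.0979,  0.059 ]), 0.32)]
lever_pivot [(array([ 0.5497, -0.0903,  0.0809]), 0.59)]
0.6
```

View pics/scene0.png

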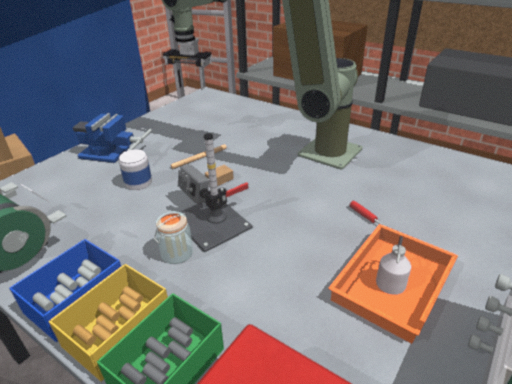

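View pics/top0.png

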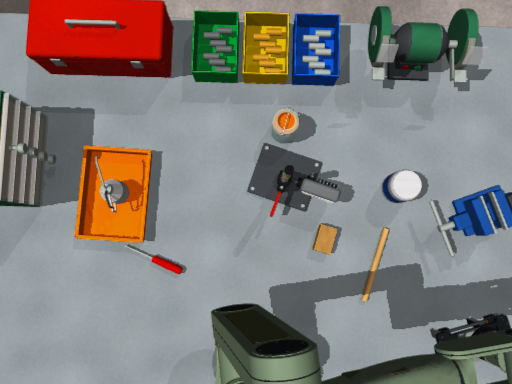

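```bash
python3 - <<'E'
from h import *
im=cv2.imread('pics/scene0.png');b=cv2.resize(im[120:255,165:265],None,fx=5,fy=4.4*5/4.4,interpolation=cv2.INTER_CUBIC)
im2=cv2.imread('pics/top0.png');b2=cv2.resize(im2[130:225,235:350],None,fx=5,fy=5,interpolation=cv2.INTER_CUBIC)
cv2.imwrite('pics/sz.png',b[:600]);cv2.imwrite('pics/tz.png',b2)
R=np.array(bot.get_state()['ee_rot']);R=cv2.Rodrigues(R)[0]
c=bot.get_calibration('wrist');Rc=cv2.Rodrigues(np.array(c['rvec']))[0];p=-Rc.T@np.array(c['tvec']).ravel()
print(c['vfov'],'cam in tool',R.T@(p-bot.get_state()['eef_pos']),'\naxes in tool\n',R.T@Rc.T)
# lever mask in top
for n in ['top','scene']:
    I=cv2.imread(f'pics/{n}0.png').astype(int);d=np.load(n+'0d.npy');c=bot.get_calibration(n)
    m=(I[:,:,2]>130)&(I[:,:,1]<80)&(I[:,:,0]<80)
    pts=[]
    for v,u in np.argwhere(m):
        if d[v,u]>0:
            P=unproj(c,u,v,d[v,u])
            if .4<P[0]<.6 and -.15<P[1]<0 and .04<P[2]<.15: pts.append(P)
    pts=np.array(pts);print(n,len(pts),pts.mean(0));q=pts[:,:2]-pts[:,:2].mean(0);w,V=np.linalg.eigh(q.T@q);print('dir',np.degrees(np.arctan2(V[1,1],V[0,1]))%180,'ext',(q@V[:,1]).min(),(q@V[:,1]).max(),pts.min(0),pts.max(0))
E
```

```text
69.22676423219987 cam in tool [ 0.07751455  0.00054409 -0.21570429] 
axes in tool
 [[ 2.97922551e-04 -9.61999429e-01 -2.73051294e-01]
 [ 9.99999893e-01  1.89901691e-04  4.22034993e-04]
 [-3.54144520e-04 -2.73051390e-01  9.61999383e-01]]
top 72 [ 0.49431895 -0.0718403   0.09079998]
dir 161.19989822600436 ext -0.03766050074959427 0.03984140258886983 [ 0.45612745 -0.08610721  0.0808326 ] [ 0.53026773 -0.05724776  0.09570366]
scene 90 [ 0.49722203 -0.06792742  0.08516476]
dir 160.51593472490194 ext -0.03598254285249538 0.038317895108355114 [ 0.4607313  -0.08093991  0.07505399] [ 0.53163793 -0.05516312  0.09443334]
```

View pics/sz.png

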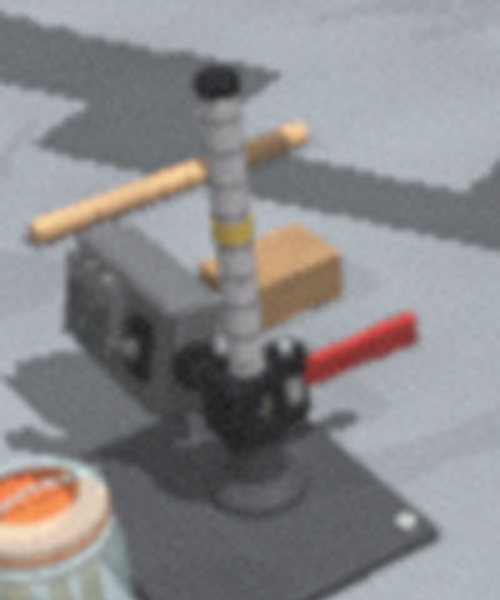

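View pics/tz.png

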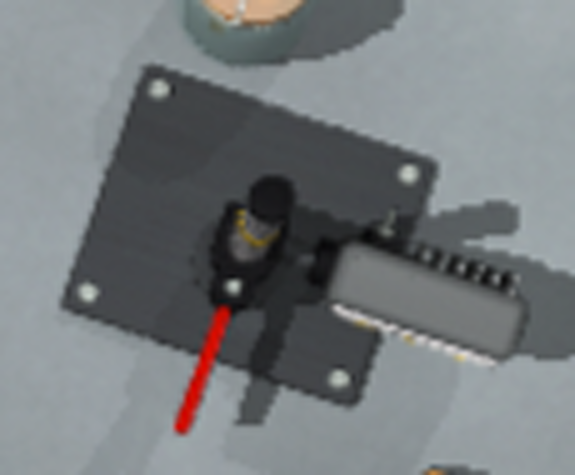

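```bash
python3 - <<'E'
from h import *
im,d=bot.grab_frame('wrist');save('w0',im)
c=bot.get_calibration('top')
# plate corners in tz
for a,b in [((150,65),(62,305)),((438,160),(358,405)),((150,65),(438,160)),((62,305),(358,405))]:
    P=[]
    for (x,y) in (a,b):
        u=235+(x+.5)/5-.5;v=130+(y+.5)/5-.5
        o=unproj(c,u,v,0);q=unproj(c,u,v,1.)
        s=(0.012-o[2])/(q[2]-o[2]);P.append(o+s*(q-o))
    print(P[0][:2],P[1][:2],np.degrees(np.arctan2(*(P[1]-P[0])[[1,0]])))
E
```

```text
[ 0.69716963 -0.03621917] [0.53899762 0.01608867] 161.70083174455655
[ 0.64030174 -0.22415416] [ 0.48016595 -0.17547718] 163.0921356301241
[ 0.69716963 -0.03621917] [ 0.64030174 -0.22415416] -106.83546924448227
[0.53899762 0.01608867] [ 0.48016595 -0.17547718] -107.07221385040584
```

View pics/w0.png

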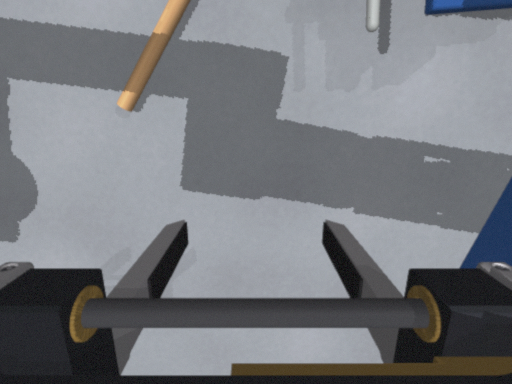

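Emit:
{"name": "step_arm", "arguments": {"moves": [{"x": 29,"y": 47,"z": 0},{"x": 29,"y": 47,"z": 0},{"x": 29,"y": 47,"z": 0,"ax": 0.045,"ay": -0.146},{"x": 29,"y": 47,"z": 0,"ax": 0.045,"ay": -0.146},{"x": 29,"y": 47,"ax": 0.045,"ay": -0.146},{"x": 29,"y": 47,"ax": 0.045,"ay": -0.146},{"x": 29,"y": 47},{"x": 29,"y": 47},{"x": 0},{"x": 0}]}}

```text
$.moves[0]: bad value
```

```bash
python3 - <<'E'
from h import *
s=bot.get_state();print(s['time'],s['eef_pos'],s['ee_rot'],s['joint_pos']);print(cv2.Rodrigues(s['ee_rot'])[0])
im,d=bot.grab_frame('wrist');save('w1',im);np.save('w1d.npy',d)
c=bot.get_calibration('wrist');print(c)
E
```

```text
0.65 [ 0.16926434 -0.54954555  0.16848301] [3.10652037e+00 4.67628894e-01 4.98129871e-05] [-1.42250478e+00  2.06547950e-01  1.54148581e+00  3.23007207e-05
  1.39348590e+00 -1.50533403e-01]
[[ 9.55684759e-01  2.94391984e-01  4.22295728e-05]
 [ 2.94391987e-01 -9.55684756e-01 -6.74916676e-05]
 [ 2.04891530e-05  7.69328059e-05 -9.99999997e-01]]
{'vfov': 69.22676423219987, 'cx': 254.7757513201328, 'cy': 192.78691184770588, 'rvec': array([-2.34062417,  1.72773952,  0.23999146]), 'tvec': array([-0.57571979, -0.03044435,  0.39048348])}
```

View pics/w1.png

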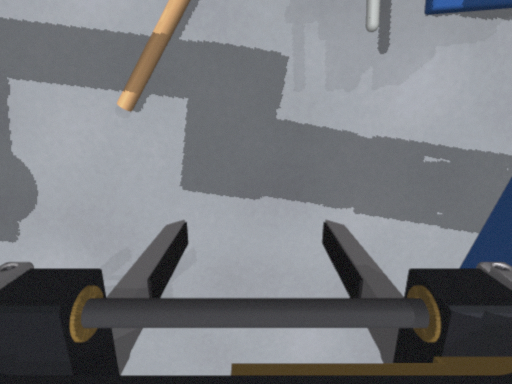

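Emit:
{"name": "step_arm", "arguments": {"moves": [{"fingers": 94,"x": 29,"y": 47,"z": 0,"ax": 0,"ay": 0,"az": 0},{"fingers": 94,"x": 29,"y": 47,"z": 0,"ax": 0,"ay": 0,"az": 0},{"fingers": 94,"x": 29,"y": 47,"z": 0,"ax": 0.045,"ay": -0.146,"az": 0},{"fingers": 94,"x": 29,"y": 47,"z": 0,"ax": 0.045,"ay": -0.146,"az": 0},{"fingers": 94,"x": 29,"y": 47,"z": 0,"ax": 0.045,"ay": -0.146,"az": 0},{"fingers": 94,"x": 29,"y": 47,"z": 0,"ax": 0.045,"ay": -0.146,"az": 0},{"fingers": 94,"x": 29,"y": 47,"z": 0,"ax": 0,"ay": 0,"az": 0},{"fingers": 94,"x": 29,"y": 47,"z": 0,"ax": 0,"ay": 0,"az": 0},{"fingers": 94,"x": 0,"y": 0,"z": 0,"ax": 0,"ay": 0,"az": 0},{"fingers": 94,"x": 0,"y": 0,"z": 0,"ax": 0,"ay": 0,"az": 0}]}}

```text
time: 1.95
eef_pos: [0.4073, -0.166, 0.1703]
ee_rot: [-2.879, -0.43, -0.939]
ft_force: [0.8, 0.3, -0.1]
opening: 1.001
```

```bash
python3 - <<'E'
from h import *
s=bot.get_state();print(s['time'],s['eef_pos'],s['ee_rot'],s['joint_pos']);print(cv2.Rodrigues(s['ee_rot'])[0])
im,d=bot.grab_frame('wrist');save('w2',im);np.save('w2d.npy',d)
c=bot.get_calibration('wrist');print(c)
E
```

```text
1.95 [ 0.40725077 -0.16597583  0.17030132] [-2.87874472 -0.42956543 -0.93918118] [-1.16123336 -0.37709555  2.22949383  0.65797626  1.27019845 -0.08204039]
[[ 0.77233902  0.28947192  0.56541882]
 [ 0.23843151 -0.95715399  0.16433702]
 [ 0.58876384  0.00788977 -0.8082666 ]]
{'vfov': 69.22676423219987, 'cx': 254.7757513201328, 'cy': 192.78691184770588, 'rvec': array([ 2.28605357, -1.69522863,  0.31105283]), 'tvec': array([-0.27854559,  0.39413664,  0.26947498])}
```

View pics/w2.png

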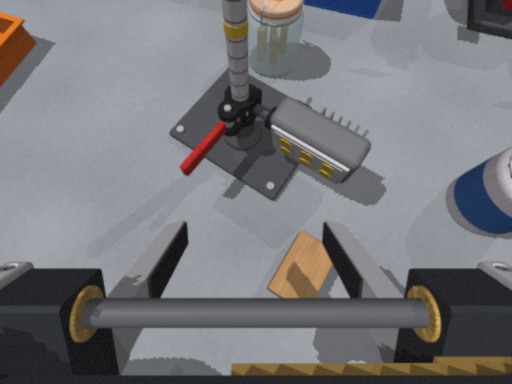

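```bash
python3 - <<'E'
from h import *
im=cv2.imread('pics/w2.png');cv2.imwrite('pics/w2z.png',cv2.resize(im[0:150,175:295],None,fx=4,fy=4,interpolation=cv2.INTER_CUBIC))
c=bot.get_calibration('wrist');d=np.load('w2d.npy')
for n in ['mark_edge','collar_top','lever_grip','lever_pivot','stand']:
    r=bot.spot_point('wrist',n);print(n,[(np.round(x['point'],4),round(x['score'],2)) for x in r[:2]])
# mast points
for v in range(2,110,2):
    print(v,[tuple(np.round(unproj(c,u,v,d[v,u]),3)) for u in (236,)] if d[v,236]>0 else None, im[v,236])
E
```

```text
mark_edge [(array([ 0.5708, -0.0986,  0.1972]), 0.76)]
collar_top [(array([ 0.5731, -0.0966,  0.1048]), 0.58)]
lever_grip [(array([ 0.4757, -0.0637,  0.082 ]), 0.91)]
lever_pivot [(array([ 0.5499, -0.088 ,  0.0784]), 0.93), (array([ 0.5607, -0.4642,  0.054 ]), 0.19)]
stand [(array([ 5.711e-01, -9.820e-02,  1.000e-04]), 0.81)]
2 [(np.float64(0.56), np.float64(-0.104), np.float64(0.229))] [89 87 88]
4 [(np.float64(0.56), np.float64(-0.103), np.float64(0.226))] [96 93 95]
6 [(np.float64(0.56), np.float64(-0.103), np.float64(0.225))] [99 94 97]
8 [(np.float64(0.561), np.float64(-0.103), np.float64(0.223))] [99 96 99]
10 [(np.float64(0.56), np.float64(-0.103), np.float64(0.221))] [98 95 98]
12 [(np.float64(0.56), np.float64(-0.103), np.float64(0.22))] [101  98 101]
14 [(np.float64(0.56), np.float64(-0.103), np.float64(0.218))] [99 96 98]
16 [(np.float64(0.559), np.float64(-0.103), np.float64(0.216))] [100  98 100]
18 [(np.float64(0.559), np.float64(-0.103), np.float64(0.215))] [98 95 98]
20 [(np.float64(0.56), np.float64(-0.103), np.float64(0.212))] [96 95 97]
22 [(np.float64(0.559), np.f
[... 2589 characters left out ...]
)] [103 101 104]
92 [(np.float64(0.559), np.float64(-0.098), np.float64(0.118))] [102  98 102]
94 [(np.float64(0.557), np.float64(-0.098), np.float64(0.117))] [108 104 108]
96 [(np.float64(0.558), np.float64(-0.097), np.float64(0.112))] [92 88 90]
98 [(np.float64(0.558), np.float64(-0.097), np.float64(0.108))] [89 88 88]
100 [(np.float64(0.559), np.float64(-0.097), np.float64(0.103))] [79 75 75]
102 [(np.float64(0.555), np.float64(-0.098), np.float64(0.104))] [37 33 33]
104 [(np.float64(0.553), np.float64(-0.099), np.float64(0.104))] [35 30 29]
106 [(np.float64(0.551), np.float64(-0.099), np.float64(0.102))] [39 38 35]
108 [(np.float64(0.547), np.float64(-0.1), np.float64(0.103))] [38 33 38]
```

View pics/w2z.png

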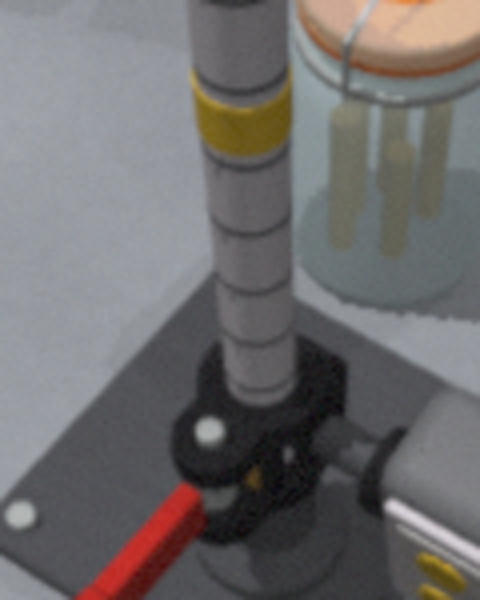

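```bash
python3 - <<'E'
from h import *
im=cv2.imread('pics/w2.png').astype(float);c=bot.get_calibration('wrist')
M=np.array([.5705,-.0965]);
def zrow(u,v):
    o=unproj(c,u,v,0);q=unproj(c,u,v,1.);r=q-o
    a=r[:2]@r[:2];b=2*r[:2]@(o[:2]-M);cc=(o[:2]-M)@(o[:2]-M)-.011**2
    D=b*b-4*a*cc
    if D<0:return None
    return (o+(-b-D**.5)/(2*a)*r)[2]
# center column per row: find from mast projection
for v in range(18,108):
    # column of mast centre
    best=None
    us=[u for u in range(220,255) if zrow(u,v) is not None]
    if not us: continue
    uc=int(round(np.mean(us)));p=im[v,uc-3:uc+4].mean(0)
    print(v,uc,len(us),round(zrow(uc,v)*1000,1),p.round().astype(int))
E
```

```text
18 232 24 212.8 [100  97  99]
19 232 24 211.9 [100  96  99]
20 232 24 210.9 [98 95 98]
21 232 24 209.9 [90 87 90]
22 233 23 208.9 [70 68 69]
23 233 23 208.0 [70 68 69]
24 233 23 207.0 [90 89 90]
25 233 23 206.0 [ 97  98 103]
26 233 23 205.0 [ 86 111 123]
27 233 23 204.0 [ 56 115 136]
28 233 23 203.0 [ 30  98 119]
29 233 23 202.0 [ 26  88 107]
30 234 22 200.9 [ 26  86 104]
31 234 22 199.8 [ 25  87 105]
32 234 22 198.8 [ 25  87 106]
33 234 22 197.7 [ 24  88 107]
34 234 22 196.7 [ 24  88 107]
35 234 22 195.6 [ 28  89 108]
36 234 22 194.5 [ 25  89 108]
37 234 22 193.4 [ 29  88 107]
38 234 23 192.4 [ 51  90 105]
39 234 22 191.3 [ 86  94 100]
40 234 22 190.1 [91 90 92]
41 234 22 189.0 [74 71 72]
42 234 22 187.9 [73 71 72]
43 234 22 186.8 [92 89 91]
44 234 22 185.6 [100  97  99]
45 234 22 184.4 [101  97 100]
46 234 22 183.3 [101  98 100]
47 234 22 182.1 [100  97  99]
48 235 21 180.9 [100  97  99]
49 235 21 179.7 [99 96 98]
50 235 21 178.5 [99 96 98]
51 235 21 177.3 [99 96 98]
52 235 21 176.0 [99 97 99]
53 235 21 174.8 [101  97 100]
54 235 21 173.6 [ 99  96 100]
55 235 21 172.3 [100  98 100]
[... 751 characters left out ...]
8 95 97]
83 238 18 132.2 [98 96 98]
84 238 18 130.5 [95 93 96]
85 238 18 128.9 [81 79 79]
86 238 18 127.3 [77 74 77]
87 238 18 125.6 [92 89 91]
88 238 18 123.9 [99 96 98]
89 238 18 122.2 [99 95 98]
90 238 17 120.5 [100  97 100]
91 238 17 118.8 [99 96 99]
92 238 17 117.0 [100  97 100]
93 238 17 115.3 [ 99  97 100]
94 238 17 113.5 [101  98 101]
95 238 17 111.7 [100  96  98]
96 238 17 109.9 [93 90 92]
97 238 17 108.0 [77 74 75]
98 238 17 106.2 [88 86 88]
99 238 16 104.3 [96 93 95]
100 238 16 102.4 [86 83 85]
101 238 16 100.5 [59 57 58]
102 238 16 98.5 [39 36 37]
103 239 17 96.5 [37 35 36]
104 239 17 94.5 [37 33 34]
105 239 17 92.5 [38 35 37]
106 239 17 90.5 [40 37 38]
107 239 17 88.5 [37 35 34]
```

Emit:
{"name": "step_arm", "arguments": {"moves": [{"fingers": 94,"x": 0,"y": 0,"z": 5,"ax": -0.045,"ay": 0.146,"az": 0},{"fingers": 94,"x": 0,"y": 0,"z": 5,"ax": -0.045,"ay": 0.146,"az": 0},{"fingers": 94,"x": 0,"y": 0,"z": 5,"ax": -0.045,"ay": 0.146,"az": 0},{"fingers": 94,"x": 0,"y": 0,"z": 5,"ax": -0.045,"ay": 0.146,"az": 0},{"fingers": 94,"x": 0,"y": 17,"z": 0,"ax": 0,"ay": 0,"az": 0.18},{"fingers": 94,"x": 0,"y": 17,"z": 0,"ax": 0,"ay": 0,"az": 0.18},{"fingers": 94,"x": 0,"y": 17,"z": 0,"ax": 0,"ay": 0,"az": 0.18},{"fingers": 94,"x": 0,"y": 17,"z": 0,"ax": 0,"ay": 0,"az": 0.18},{"fingers": 94,"x": 0,"y": 17,"z": 0,"ax": 0,"ay": 0,"az": 0.18},{"fingers": 94,"x": 0,"y": 17,"z": 0,"ax": 0,"ay": 0,"az": 0.18}]}}

```text
time: 3.5
eef_pos: [0.4071, -0.0712, 0.1883]
ee_rot: [2.407, 2.002, 0.012]
ft_force: [1.6, -0.2, -0.7]
opening: 0.998
```

```bash
cat >> h.py <<'E'
def st():
    s=bot.get_state();R=cv2.Rodrigues(s['ee_rot'])[0]
    print('t',s['time'],'pos',(s['eef_pos']*1000).round(1),'yawx',np.arctan2(R[1,0],R[0,0]).round(3),'z',R[:,2].round(3),'F',s['ft_force'].round(1),'T',s['wrist_torque'].round(2),'op',round(s['opening']*94,1),'j',s['joint_pos'].round(2));return s
E
python3 -c "
from h import *
st()"
```

```text
t 3.5 pos [407.1 -71.2 188.3] yawx 1.388 z [ 0.013 -0.003 -1.   ] F [ 1.6 -0.2 -0.7] T [ 0.01 -0.13 -0.03] op 93.8 j [-0.39 -0.18  1.89  0.    1.42 -0.2 ]
```

Emit:
{"name": "step_arm", "arguments": {"moves": [{"fingers": 94,"x": 0,"y": 0,"z": 0,"ax": 0,"ay": 0,"az": 0.18},{"fingers": 94,"x": 0,"y": 0,"z": 0,"ax": 0,"ay": 0,"az": 0.18},{"fingers": 94,"x": 0,"y": 0,"z": 0,"ax": 0,"ay": 0,"az": 0.18},{"fingers": 70,"x": 0,"y": 0,"z": 0,"ax": 0,"ay": 0,"az": 0.18},{"fingers": 60,"x": 0,"y": 0,"z": 0,"ax": 0,"ay": 0,"az": 0.18},{"fingers": 50,"x": 15,"y": 2,"z": 0,"ax": 0,"ay": 0.003,"az": 0.18},{"fingers": 45,"x": 20,"y": 2,"z": -5,"ax": 0,"ay": 0.003,"az": 0.18},{"fingers": 45,"x": 20,"y": 2,"z": -10,"ax": 0,"ay": 0.003,"az": 0.16},{"fingers": 45,"x": 12,"y": 0,"z": -10,"ax": 0,"ay": 0.003,"az": 0},{"fingers": 45,"x": 0,"y": 0,"z": 0,"ax": 0,"ay": 0,"az": 0}]}}

```text
time: 4.75
eef_pos: [0.4767, -0.0698, 0.1605]
ee_rot: [-0.461, -3.093, -0.014]
ft_force: [0.2, -0.7, 0.8]
opening: 0.485
```

```bash
python3 - <<'E'
from h import *
st()
im,d=bot.grab_frame('wrist');save('w3',im)
for n in ['lever_grip','lever_pivot']:
    r=bot.spot_point('wrist',n);print(n,[(np.round(x['point'],4),round(x['score'],2)) for x in r[:2]])
c=bot.get_calibration('wrist')
m=((im[:,:,0]>110)&(im[:,:,1]<70)&(im[:,:,2]<70));P=[]
for v,u in np.argwhere(m):
    if d[v,u]>0:
        p=unproj(c,u,v,d[v,u])
        if .085<p[2]<.1 and p[0]<.56: P.append(p)
P=np.array(P);print(len(P),P.mean(0) if len(P) else 0)
if len(P):
    q=P[:,:2]-P[:,:2].mean(0);w,V=np.linalg.eigh(q.T@q);print(np.degrees(np.arctan2(V[1,1],V[0,1]))%180,P.min(0),P.max(0))
E
```

```text
t 4.75 pos [476.7 -69.8 160.5] yawx 2.845 z [-0.013  0.011 -1.   ] F [ 0.2 -0.7  0.8] T [ 0.04 -0.14  0.01] op 45.6 j [-0.33  0.03  1.76  0.01  1.37 -1.61]
lever_grip [(array([ 0.4761, -0.0664,  0.0787]), 0.82)]
lever_pivot [(array([ 0.5484, -0.0879,  0.0833]), 0.87)]
568 [ 0.4922362  -0.07341866  0.09156427]
161.73203260719532 [ 0.45485337 -0.08974627  0.08530307] [ 0.53395683 -0.05811511  0.0943027 ]
```

View pics/w3.png

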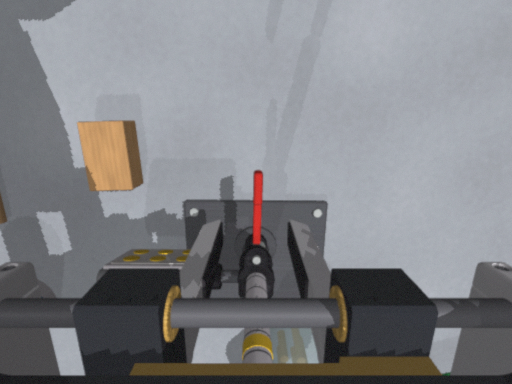

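Emit:
{"name": "step_arm", "arguments": {"moves": [{"fingers": 45,"x": -2,"y": 2,"z": -20,"ax": -0.011,"ay": -0.013,"az": -0.02},{"fingers": 45,"x": -1,"y": 1,"z": -25,"ax": 0,"ay": 0,"az": 0},{"fingers": 45,"x": 0,"y": 0,"z": -25,"ax": 0,"ay": 0,"az": 0},{"fingers": 45,"x": 0,"y": 0,"z": -20,"ax": 0,"ay": 0,"az": 0},{"fingers": 45,"x": 0,"y": 0,"z": -6,"ax": 0,"ay": 0,"az": 0},{"fingers": 45,"x": 0,"y": 0,"z": 0,"ax": 0,"ay": 0,"az": 0},{"fingers": 45,"x": 0,"y": 0,"z": 0,"ax": 0,"ay": 0,"az": 0},{"fingers": 45,"x": 0,"y": 0,"z": 0,"ax": 0,"ay": 0,"az": 0},{"fingers": 45,"x": 0,"y": 0,"z": 0,"ax": 0,"ay": 0,"az": 0},{"fingers": 45,"x": 0,"y": 0,"z": 0,"ax": 0,"ay": 0,"az": 0}]}}

```text
time: 6.15
eef_pos: [0.4768, -0.0694, 0.0715]
ee_rot: [0.498, 3.084, -0.004]
ft_force: [-0.2, -0.1, -0.8]
opening: 0.478
```

```bash
python3 - <<'E'
from h import *
st()
im,d=bot.grab_frame('wrist');save('w4',im)
for n in ['lever_grip','lever_pivot']:
    r=bot.spot_point('wrist',n);print(n,[(np.round(x['point'],4),round(x['score'],2)) for x in r[:2]])
E
```

```text
t 6.15 pos [476.8 -69.4  71.5] yawx 2.821 z [ 0.017 -0.005 -1.   ] F [-0.2 -0.1 -0.8] T [ 0.05 -0.17  0.05] op 45.0 j [-0.32  0.1   1.88  0.    1.14 -1.58]
lever_grip [(array([ 0.4812, -0.0662,  0.0815]), 0.58)]
lever_pivot [(array([ 0.5491, -0.0896,  0.0809]), 0.78)]
```

View pics/w4.png

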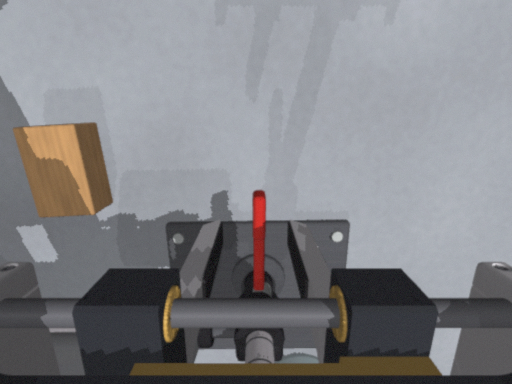

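Emit:
{"name": "step_arm", "arguments": {"moves": [{"fingers": 45,"x": -3,"y": 1,"z": -6,"ax": 0.005,"ay": 0.017,"az": 0},{"fingers": 45,"x": 0,"y": 0,"z": -5,"ax": 0,"ay": 0,"az": 0},{"fingers": 30,"x": 0,"y": 0,"z": 0,"ax": 0,"ay": 0,"az": 0},{"fingers": 20,"x": 0,"y": 0,"z": 0,"ax": 0,"ay": 0,"az": 0},{"fingers": 0,"x": 0,"y": 0,"z": 0,"ax": 0,"ay": 0,"az": 0},{"fingers": 0,"x": 0,"y": 0,"z": 0,"ax": 0,"ay": 0,"az": 0},{"fingers": 0,"x": 0,"y": 0,"z": 0,"ax": 0,"ay": 0,"az": 0},{"fingers": 0,"x": 0,"y": 0,"z": 0,"ax": 0,"ay": 0,"az": 0},{"fingers": 0,"x": 0,"y": 0,"z": 0,"ax": 0,"ay": 0,"az": 0},{"fingers": 0,"x": 0,"y": 0,"z": 0,"ax": 0,"ay": 0,"az": 0}], "squeeze": 45}}

```text
time: 7.55
eef_pos: [0.4732, -0.0682, 0.0592]
ee_rot: [-0.5, -3.099, 0.0]
ft_force: [0.0, -0.2, 0.5]
opening: 0.005
```

```bash
python3 -c "
from h import *
st()"
```

```text
t 7.55 pos [473.2 -68.2  59.2] yawx 2.821 z [-0.003  0.    -1.   ] F [ 0.  -0.2  0.5] T [ 0.05 -0.14 -0.03] op 0.5 j [-0.32  0.13  1.88 -0.    1.14 -1.57]
```

```bash
python3 - <<'E'
from h import *
im,d=bot.grab_frame('wrist');save('w5',im)
im,d=bot.grab_frame('scene');cv2.imwrite('pics/s5.png',cv2.resize(im[110:250,155:275,::-1],None,fx=4,fy=4,interpolation=cv2.INTER_CUBIC))
st()
E
```

```text
t 7.65 pos [473.2 -68.2  59.2] yawx 2.821 z [-0.003  0.    -1.   ] F [-0.4  0.6 -0.1] T [ 0.01 -0.12 -0.04] op 0.2 j [-0.32  0.13  1.88 -0.    1.14 -1.57]
```

View pics/w5.png

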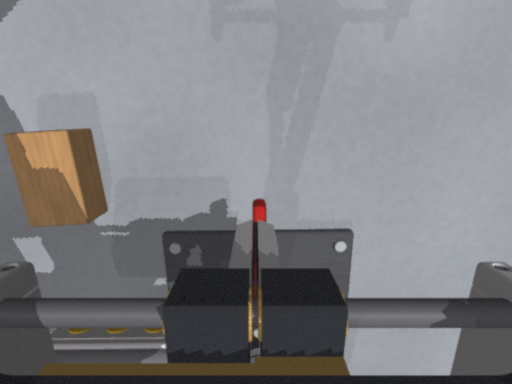

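View pics/s5.png

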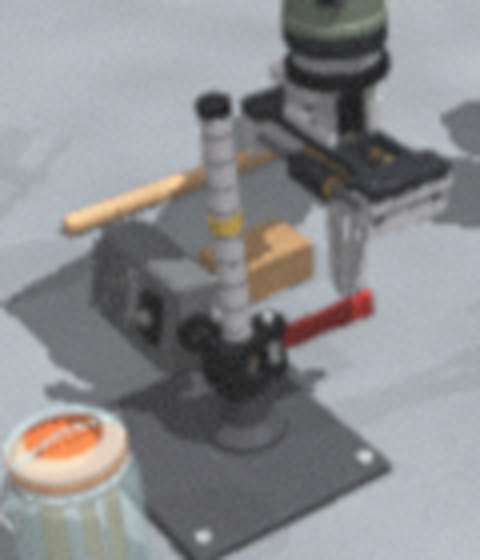

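```bash
python3 - <<'E'
from h import *
s=st();c=bot.get_calibration('wrist');R=cv2.Rodrigues(s['ee_rot'])[0];p=s['eef_pos']
print('tcp',proj(c,p),'hold',proj(c,p-.019*R[:,2]),bot.hold_point_z)
dv=np.array([-.9495,.3137,0])
for q in [(.474,-.0673,.0916),(.474,-.0673,.0806),(.474,-.0673,.0696)]:
    q=np.array(q);print('grip',proj(c,q),'end',proj(c,q+.016*dv))
im=cv2.imread('pics/w5.png');cv2.imwrite('pics/w5z.png',cv2.resize(im[185:335,180:330],None,fx=4,fy=4,interpolation=cv2.INTER_CUBIC))
im,d=bot.grab_frame('wrist')
for v in range(196,300,6): print(v,[np.round((unproj(c,u,v,d[v,u])*1000)).astype(int).tolist() for u in (245,252,256,260,268)])
E
```

```text
t 7.65 pos [473.2 -68.2  59.2] yawx 2.821 z [-0.003  0.    -1.   ] F [-0.4  0.6 -0.1] T [ 0.01 -0.12 -0.04] op 0.2 j [-0.32  0.13  1.88 -0.    1.14 -1.57]
tcp (np.float64(256.7708818877009), np.float64(215.68563250688035)) hold (np.float64(256.9280245489928), np.float64(224.478460813741)) 0.0188
grip (np.float64(258.59938352353606), np.float64(232.192216788297)) end (np.float64(258.66795927126907), np.float64(210.98764270857714))
grip (np.float64(258.423882700762), np.float64(226.24617969818166)) end (np.float64(258.4852096713833), np.float64(206.01353171802245))
grip (np.float64(258.265312347691), np.float64(220.8737535986951)) end (np.float64(258.32044323253575), np.float64(201.52888959098973))
196 [[470, -80, 0], [472, -73, 0], [474, -69, -2], [475, -65, -1], [478, -57, -1]]
202 [[476, -82, 0], [457, -67, 73], [455, -63, 82], [455, -60, 83], [484, -59, -2]]
208 [[483, -84, -2], [456, -66, 89], [457, -64, 90], [457, -61, 90], [490, -61, -1]]
214 [[489, -86, -1], [460, -68, 90], [460, -65, 91], [462, -62, 90], [496, -63, 0]]
220 [[495, -88, 0], [465, -69, 89], [464, -66, 93], [463, 
[... 495 characters left out ...]
], [464, -68, 144], [464, -66, 145], [464, -64, 147], [465, -60, 146]]
262 [[461, -71, 153], [463, -68, 151], [464, -66, 150], [463, -64, 153], [464, -60, 154]]
268 [[439, -62, 198], [464, -68, 155], [464, -66, 156], [464, -64, 157], [442, -55, 197]]
274 [[439, -62, 202], [464, -68, 161], [465, -66, 161], [443, -58, 198], [441, -55, 202]]
280 [[439, -61, 205], [464, -68, 165], [465, -67, 165], [445, -59, 198], [441, -55, 205]]
286 [[439, -61, 208], [467, -69, 166], [468, -67, 165], [442, -58, 205], [442, -55, 207]]
292 [[439, -61, 210], [470, -70, 165], [471, -68, 165], [442, -58, 208], [441, -55, 211]]
298 [[440, -61, 212], [444, -61, 207], [445, -60, 206], [443, -58, 210], [442, -56, 212]]
```

View pics/w5z.png

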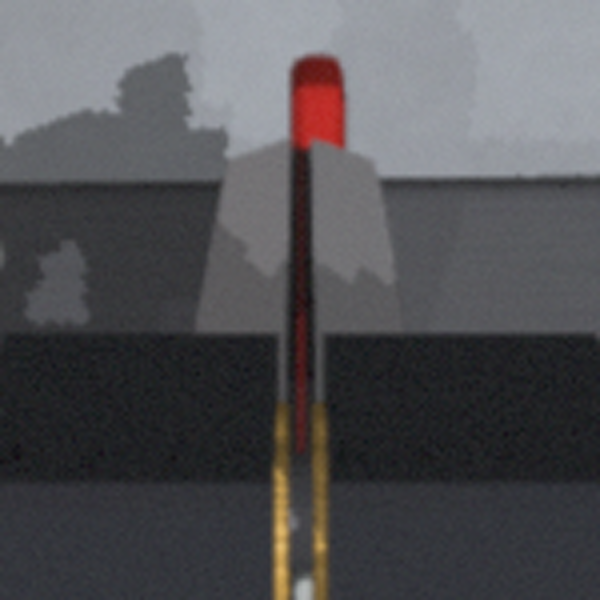

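```bash
python3 - <<'E'
from h import *
s=bot.get_state();c=bot.get_calibration('scene')
for z in (.059,.08,.10,.12): print(z,proj(c,(.4732,-.0682,z)))
im,d=bot.grab_frame('scene')
for v in range(150,195,3): print(v,[np.round((unproj(c,u,v,d[v,u])*1000)).astype(int).tolist() for u in (238,241,243,246)])
cv2.imwrite('pics/s6.png',cv2.resize(im[140:210,215:275,::-1],None,fx=8,fy=8,interpolation=cv2.INTER_CUBIC))
E
```

```text
0.059 (np.float64(241.8474814934476), np.float64(192.61480393212986))
0.08 (np.float64(241.55332954814904), np.float64(187.08791687660215))
0.1 (np.float64(241.26788414629456), np.float64(181.72461902396313))
0.12 (np.float64(240.97712040030586), np.float64(176.26139360728092))
150 [[503, -50, 230], [506, -37, 236], [505, -31, 237], [474, -44, 219]]
153 [[499, -53, 218], [500, -42, 222], [510, -27, 231], [515, -12, 239]]
156 [[504, -50, 212], [491, -50, 205], [525, -16, 233], [526, -4, 237]]
159 [[502, -52, 200], [512, -34, 211], [510, -28, 212], [531, -1, 231]]
162 [[478, -73, 172], [480, -60, 177], [477, -55, 177], [530, -2, 221]]
165 [[480, -72, 162], [484, -57, 170], [477, -55, 166], [531, -2, 211]]
168 [[481, -72, 152], [483, -59, 158], [475, -57, 154], [530, -3, 201]]
171 [[480, -73, 141], [483, -59, 148], [479, -55, 146], [467, -52, 141]]
174 [[477, -76, 128], [485, -58, 138], [477, -57, 134], [466, -54, 129]]
177 [[480, -75, 119], [484, -59, 126], [478, -56, 124], [468, -53, 120]]
180 [[477, -77, 105], [486, -58, 117], [480, -56, 115], [469, -52, 110]]
183 [[372, -165, 2], [480, -64, 101], [468, -66, 93], [462, -59, 93]]
186 [[491, -68, 94], [483, -62, 92], [478, -59, 90], [465, -57, 84]]
189 [[493, -66, 85], [484, -62, 81], [474, -62, 76], [386, -120, 2]]
192 [[414, -132, 1], [406, -125, 0], [405, -118, 2], [399, -110, 1]]
```

View pics/s6.png

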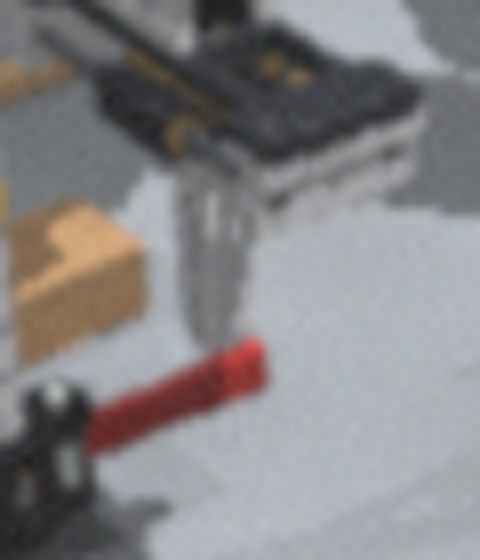

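Emit:
{"name": "step_arm", "arguments": {"moves": [{"fingers": 45,"x": 0,"y": 0,"z": 2,"ax": 0,"ay": 0,"az": 0},{"fingers": 45,"x": 0,"y": 0,"z": 0,"ax": 0,"ay": 0,"az": 0},{"fingers": 45,"x": 0,"y": 0,"z": 0,"ax": 0,"ay": 0,"az": 0},{"fingers": 45,"x": 0,"y": 0,"z": 0,"ax": 0,"ay": 0,"az": 0},{"fingers": 45,"x": 0,"y": 0,"z": -8,"ax": 0,"ay": 0,"az": 0},{"fingers": 45,"x": 0,"y": 0,"z": -8,"ax": 0,"ay": 0,"az": 0},{"fingers": 45,"x": 0,"y": 0,"z": -8,"ax": 0,"ay": 0,"az": 0},{"fingers": 45,"x": 0,"y": 0,"z": -8,"ax": 0,"ay": 0,"az": 0},{"fingers": 45,"x": 0,"y": 0,"z": -6,"ax": 0,"ay": 0,"az": 0},{"fingers": 45,"x": 0,"y": 0,"z": 0,"ax": 0,"ay": 0,"az": 0}]}}

```text
time: 9.0
eef_pos: [0.4721, -0.0679, 0.0196]
ee_rot: [-0.5, -3.097, -0.0]
ft_force: [-0.1, -0.8, 0.2]
opening: 0.48
```

```bash
python3 - <<'E'
from h import *
s=st();im,d=bot.grab_frame('wrist');save('w6',im);c=bot.get_calibration('wrist')
for u in range(200,310,6):
    print(u,[np.round((unproj(c,u,v,d[v,u])*1000)).astype(int).tolist() for v in (214,220,224,230,240)])
E
```

```text
t 9.0 pos [472.1 -67.9  19.6] yawx 2.821 z [-0.005  0.001 -1.   ] F [-0.1 -0.8  0.2] T [ 0.03 -0.15 -0.03] op 45.2 j [-0.32  0.19  1.91 -0.    1.05 -1.57]
200 [[462, -118, 0], [467, -120, 0], [471, -122, -1], [451, -99, 75], [396, -44, 236]]
206 [[464, -113, 0], [469, -115, 0], [451, -96, 66], [452, -95, 75], [453, -93, 89]]
212 [[465, -108, 0], [471, -110, 0], [453, -93, 66], [453, -92, 75], [454, -89, 89]]
218 [[467, -103, 1], [454, -90, 58], [454, -89, 65], [456, -89, 72], [459, -89, 79]]
224 [[469, -98, 0], [474, -100, 0], [478, -101, 0], [483, -103, 1], [493, -107, -1]]
230 [[470, -93, 0], [476, -95, -2], [479, -96, 0], [485, -98, 0], [494, -101, 0]]
236 [[472, -87, -1], [477, -89, 0], [481, -91, 0], [487, -93, -1], [496, -96, 0]]
242 [[474, -82, -1], [479, -84, 1], [482, -85, 1], [488, -87, 1], [498, -91, -1]]
248 [[475, -77, 0], [481, -79, -1], [485, -80, -1], [490, -82, 0], [500, -85, 0]]
254 [[478, -72, -1], [455, -64, 74], [455, -64, 81], [455, -64, 90], [461, -66, 91]]
260 [[479, -67, 1], [455, -61, 77], [456, -61, 83], [457, -61, 89], [462, -63, 91]]
266 [[481, -62, -1], [458, -58, 73], [458, -58, 80], [458, -58, 90], [463, -60, 91]]
272 [[482, -57, -1], [487, -58, 1], [492, -60, -1], [497, -61, 0], [507, -64, 0]]
278 [[484, -52, 0], [489, -53, 0], [493, -54, 0], [499, -56, 0], [508, -59, 0]]
284 [[486, -46, -1], [492, -48, -1], [495, -49, -1], [501, -51, 0], [511, -54, -1]]
290 [[487, -41, 0], [469, -43, 57], [471, -44, 61], [470, -45, 71], [475, -47, 74]]
296 [[489, -36, 1], [495, -38, 0], [470, -40, 65], [469, -42, 76], [469, -44, 89]]
302 [[490, -31, 1], [496, -33, 0], [472, -37, 64], [470, -38, 76], [470, -40, 90]]
308 [[493, -26, -1], [498, -27, -1], [502, -28, 0], [472, -35, 75], [471, -37, 89]]
```

View pics/w6.png

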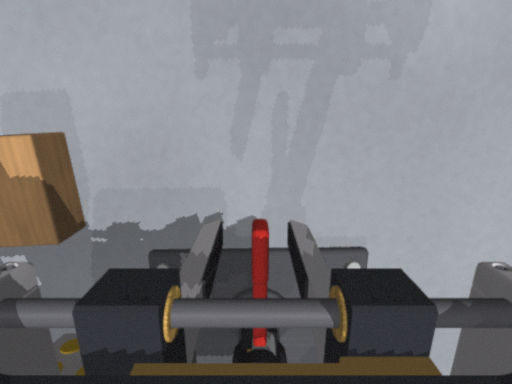

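Emit:
{"name": "step_arm", "arguments": {"moves": [{"fingers": 45,"x": 5,"y": 2,"z": 3,"ax": 0.001,"ay": -0.005,"az": 0},{"fingers": 45,"x": 0,"y": 0,"z": 0,"ax": 0,"ay": 0,"az": 0},{"fingers": 30,"x": 0,"y": 0,"z": 0,"ax": 0,"ay": 0,"az": 0},{"fingers": 22,"x": 0,"y": 0,"z": 0,"ax": 0,"ay": 0,"az": 0},{"fingers": 0,"x": 0,"y": 0,"z": 0,"ax": 0,"ay": 0,"az": 0},{"fingers": 0,"x": 0,"y": 0,"z": 0,"ax": 0,"ay": 0,"az": 0},{"fingers": 0,"x": 0,"y": 0,"z": 0,"ax": 0,"ay": 0,"az": 0},{"fingers": 0,"x": 0,"y": 0,"z": 0,"ax": 0,"ay": 0,"az": 0},{"fingers": 0,"x": 0,"y": 0,"z": 0,"ax": 0,"ay": 0,"az": 0},{"fingers": 0,"x": 0,"y": 0,"z": 0,"ax": 0,"ay": 0,"az": 0}], "squeeze": 45}}

```text
time: 10.3
eef_pos: [0.4789, -0.0665, 0.0244]
ee_rot: [0.501, 3.098, 0.002]
ft_force: [-0.2, -0.2, -0.3]
opening: 0.103
```

```bash
python3 - <<'E'
from h import *
s=st();im,d=bot.grab_frame('wrist');save('w7',im);c=bot.get_calibration('wrist')
im,d=bot.grab_frame('scene');cv2.imwrite('pics/s7.png',cv2.resize(im[110:250,155:275,::-1],None,fx=4,fy=4,interpolation=cv2.INTER_CUBIC))
E
```

```text
t 10.3 pos [478.9 -66.5  24.4] yawx 2.821 z [ 0.004  0.    -1.   ] F [-0.2 -0.2 -0.3] T [-0.08 -0.11 -0.08] op 9.7 j [-0.32  0.19  1.89  0.    1.06 -1.57]
```

View pics/w7.png

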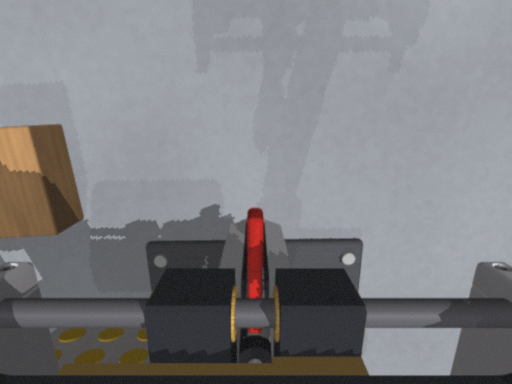

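View pics/s7.png

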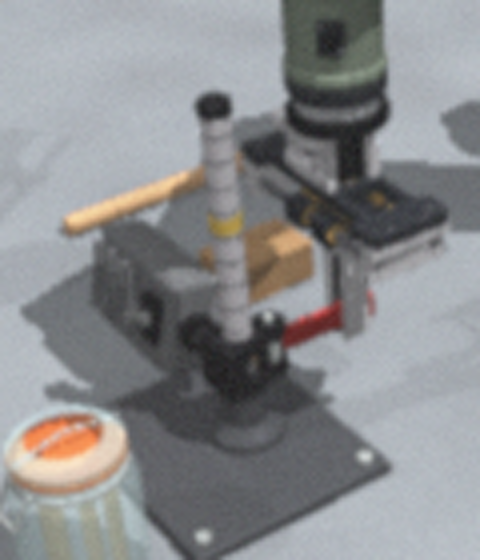

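Emit:
{"name": "step_arm", "arguments": {"moves": [{"fingers": 0,"x": 0,"y": 0,"z": 3,"ax": 0,"ay": 0,"az": 0},{"fingers": 0,"x": 0,"y": 0,"z": 6,"ax": 0,"ay": 0,"az": 0},{"fingers": 0,"x": 0,"y": 0,"z": 8,"ax": 0,"ay": 0,"az": 0},{"fingers": 0,"x": 0,"y": 0,"z": 8,"ax": 0,"ay": 0,"az": 0},{"fingers": 0,"x": 0,"y": 0,"z": 8,"ax": 0,"ay": 0,"az": 0},{"fingers": 0,"x": 0,"y": 0,"z": 8,"ax": 0,"ay": 0,"az": 0},{"fingers": 0,"x": 0,"y": 0,"z": 8,"ax": 0,"ay": 0,"az": 0},{"fingers": 0,"x": 0,"y": 0,"z": 8,"ax": 0,"ay": 0,"az": 0},{"fingers": 0,"x": 0,"y": 0,"z": 5,"ax": 0,"ay": 0,"az": 0},{"fingers": 0,"x": 0,"y": 0,"z": 0,"ax": 0,"ay": 0,"az": 0}], "squeeze": 55}}

```text
time: 11.65
eef_pos: [0.4789, -0.0665, 0.0896]
ee_rot: [0.501, 3.097, 0.001]
ft_force: [2.6, -1.4, -4.2]
opening: 0.098
```

```bash
python3 - <<'E'
from h import *
s=st()
im,d=bot.grab_frame('scene');cv2.imwrite('pics/s8.png',cv2.resize(im[110:250,155:275,::-1],None,fx=4,fy=4,interpolation=cv2.INTER_CUBIC));st()
for n in ['collar_top','mark_edge']:
    r=bot.spot_point('scene',n);print(n,[(np.round(x['point'],4),round(x['score'],2)) for x in r[:2]])
E
```

```text
t 11.65 pos [478.9 -66.5  89.6] yawx 2.821 z [ 0.005  0.    -1.   ] F [ 2.6 -1.4 -4.2] T [-0.18 -0.41 -0.08] op 9.2 j [-0.32  0.09  1.85  0.    1.2  -1.57]
t 11.7 pos [478.9 -66.6  89.5] yawx 2.821 z [ 0.005  0.    -1.   ] F [ 1.9 -1.5 -4.4] T [-0.11 -0.39 -0.05] op 9.7 j [-0.32  0.09  1.85  0.    1.2  -1.57]
collar_top [(array([ 0.5712, -0.0956,  0.1741]), 0.93)]
mark_edge [(array([ 0.5693, -0.0957,  0.1899]), 0.48)]
```

View pics/s8.png

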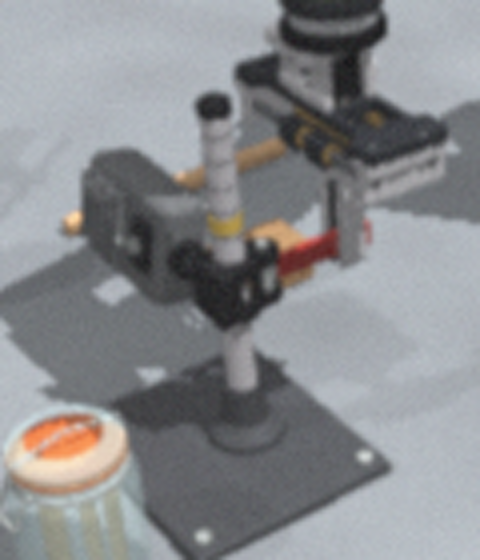

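Emit:
{"name": "step_arm", "arguments": {"moves": [{"fingers": 0,"x": 0,"y": 0,"z": 4,"ax": 0,"ay": 0,"az": 0},{"fingers": 0,"x": 0,"y": 0,"z": 6,"ax": 0,"ay": 0,"az": 0},{"fingers": 0,"x": 0,"y": 0,"z": 6,"ax": 0,"ay": 0,"az": 0},{"fingers": 0,"x": 0,"y": 0,"z": 5,"ax": 0,"ay": 0,"az": 0},{"fingers": 0,"x": 0,"y": 0,"z": 2,"ax": 0,"ay": 0,"az": 0},{"fingers": 0,"x": 0,"y": 0,"z": 0,"ax": 0,"ay": 0,"az": 0},{"fingers": 0,"x": 0,"y": 0,"z": 0,"ax": 0,"ay": 0,"az": 0},{"fingers": 0,"x": 0,"y": 0,"z": 0,"ax": 0,"ay": 0,"az": 0},{"fingers": 0,"x": 0,"y": 0,"z": 0,"ax": 0,"ay": 0,"az": 0},{"fingers": 0,"x": 0,"y": 0,"z": 0,"ax": 0,"ay": 0,"az": 0}]}}

```text
time: 13.05
eef_pos: [0.4789, -0.0666, 0.1132]
ee_rot: [0.501, 3.097, 0.002]
ft_force: [2.8, -1.0, -5.1]
opening: 0.103
```

```bash
cat > look.py <<'E'
from h import *
import sys
t=sys.argv[1]
s=st()
im,d=bot.grab_frame('scene');np.save('pics/s.npy',im)
cv2.imwrite(f'pics/s{t}.png',cv2.resize(im[125:215,175:260,::-1],None,fx=6,fy=6,interpolation=cv2.INTER_CUBIC))
for n in ['collar_top','mark_edge','lever_grip','lever_pivot']:
    r=bot.spot_point('scene',n);print(n,[(np.round(x['point'],4),round(x['score'],2)) for x in r[:1]])
c=bot.get_calibration('scene')
M=np.array([.5705,-.0965])
# mast front toward camera
R=cv2.Rodrigues(np.array(c['rvec']))[0];cam=-R.T@np.array(c['tvec']).ravel();h=(cam[:2]-M);h/=np.linalg.norm(h)
for z in np.arange(.150,.300,.0025):
    u,v=proj(c,(*(M+.011*h),z));
    w=cv2.getRectSubPix(im,(3,1),(u,v)).reshape(-1,3).mean(0)
    print(int(z*10000),round(u,1),round(v,1),w.round().astype(int),end=' | ')
w,_=bot.grab_frame('wrist');save('w'+t,w)
E
python3 look.py 9
```

```text
t 13.05 pos [478.9 -66.6 113.2] yawx 2.821 z [ 0.004  0.    -1.   ] F [ 2.8 -1.  -5.1] T [-0.19 -0.56 -0.09] op 9.7 j [-0.32  0.06  1.82  0.    1.25 -1.57]
collar_top [(array([ 0.5688, -0.0973,  0.195 ]), 0.9)]
mark_edge [(array([ 0.5705, -0.0981,  0.1921]), 0.4)]
lever_grip [(array([ 0.4738, -0.0621,  0.1686]), 0.5)]
lever_pivot [(array([ 0.541 , -0.0884,  0.1675]), 0.67)]
1500 212.4 182.1 [41 40 43] | 1525 212.3 181.3 [40 38 42] | 1550 212.3 180.6 [40 39 42] | 1575 212.2 179.9 [42 41 42] | 1600 212.1 179.1 [42 42 44] | 1625 212.0 178.4 [40 41 42] | 1650 212.0 177.7 [40 40 42] | 1675 211.9 176.9 [40 40 43] | 1700 211.8 176.2 [42 43 43] | 1725 211.7 175.4 [41 41 42] | 1750 211.6 174.7 [40 41 43] | 1775 211.6 173.9 [41 41 44] | 1800 211.5 173.2 [43 44 47] | 1825 211.4 172.4 [46 46 49] | 1850 211.3 171.7 [49 48 51] | 1875 211.3 170.9 [51 49 52] | 1900 211.2 170.2 [62 60 59] | 1925 211.1 169.4 [89 82 68] | 1950 211.0 168.7 [122 109  75] | 1975 210.9 167.9 [152 133  78] | 2000 210.9 167.1 [161 137  71] | 2025 210.8 166.4 [162 137  71] | 2050 210.7 165.6 [159 137  82] | 2075 210.6 164.8 [
[... 487 characters left out ...]
 153.0 [148 147 151] | 2475 209.3 152.2 [143 141 144] | 2500 209.3 151.4 [133 132 135] | 2525 209.2 150.6 [129 127 131] | 2550 209.1 149.8 [134 133 136] | 2575 209.0 149.0 [147 145 148] | 2600 208.9 148.1 [152 150 153] | 2625 208.8 147.3 [151 149 152] | 2650 208.8 146.5 [150 146 150] | 2675 208.7 145.7 [144 141 145] | 2700 208.6 144.9 [134 131 135] | 2725 208.5 144.0 [128 126 129] | 2750 208.4 143.2 [140 139 143] | 2775 208.3 142.4 [148 147 150] | 2800 208.2 141.6 [149 147 150] | 2825 208.2 140.7 [141 139 142] | 2850 208.1 139.9 [120 118 121] | 2875 208.0 139.0 [70 71 72] | 2900 207.9 138.2 [47 47 49] | 2925 207.8 137.4 [44 44 47] | 2950 207.7 136.5 [48 47 50] | 2975 207.6 135.7 [49 48 52] |
```

View pics/s9.png

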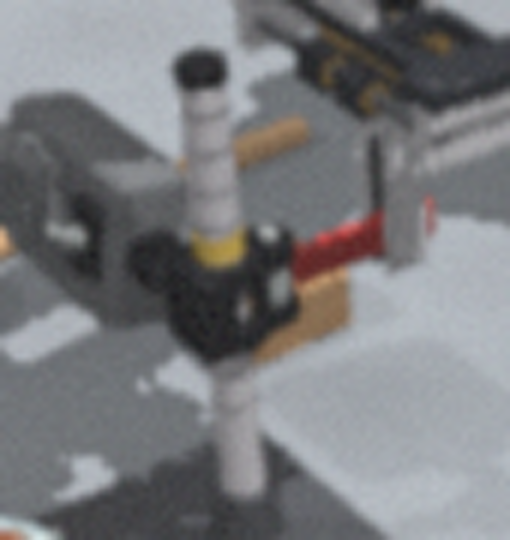

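View pics/w9.png

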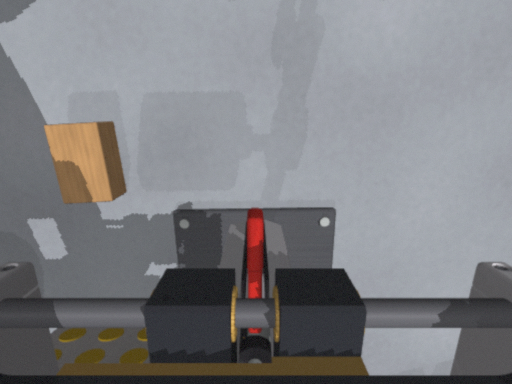

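```bash
python3 - <<'E'
from h import *
def ray(c,u,v,z):
    o=unproj(c,u,v,0);q=unproj(c,u,v,1.);return o+(z-o[2])/(q[2]-o[2])*(q-o)
c=bot.get_calibration('top');print('top',ray(c,281,187,.106))
cw2={'vfov':69.22676423219987,'cx':254.7757513201328,'cy':192.78691184770588,'rvec':np.array([2.28605357,-1.69522863,0.31105283]),'tvec':np.array([-0.27854559,0.39413664,0.26947498])}
print('w2',ray(cw2,227.4,107.4,.106))
c=bot.get_calibration('wrist');im=cv2.imread('pics/w9.png')
for v in range(200,224): print(v,im[v,250:262:3,2],end=';')
g=cv2.cvtColor(im,cv2.COLOR_BGR2GRAY);print()
for v in (210,213,216): print('end',ray(c,255,v,.1804))
print('screw',ray(c,256,362,.195))
cv2.imwrite('pics/w9z.png',cv2.resize(im[200:384,190:320],None,fx=4,fy=3.2*4/3.2,interpolation=cv2.INTER_CUBIC)[:600])
E
```

```text
top [ 0.54352688 -0.08768484  0.106     ]
w2 [ 0.54314244 -0.09091181  0.106     ]
200 [158 159 157 157];201 [154 154 152 156];202 [155 152 151 152];203 [155 152 152 151];204 [152 151 151 149];205 [153 152 153 152];206 [151 147 150 147];207 [148 131 133 147];208 [113 110 112 115];209 [ 88 101 106 104];210 [ 89  98 104 105];211 [ 93 103 106 107];212 [ 91 104 107 110];213 [ 93 103 109 104];214 [ 93 110 109 112];215 [ 95 106 112 109];216 [ 98 109 112 117];217 [108 130 122 130];218 [132 154 154 155];219 [158 172 180 177];220 [164 181 188 186];221 [169 184 191 193];222 [170 188 195 199];223 [169 189 199 202];
end [ 0.45098799 -0.0589875   0.1804    ]
end [ 0.45269545 -0.0595534   0.1804    ]
end [ 0.45441375 -0.06012289  0.1804    ]
screw [ 0.53876693 -0.08747032  0.195     ]
```

View pics/w9z.png

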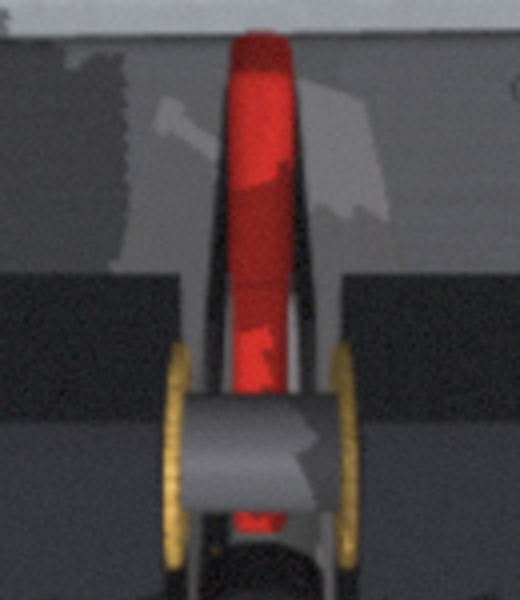

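```bash
cat > arc.py <<'E'
import sys;import numpy as np
px,py,r,a0=map(float,sys.argv[1:5]);x,y=map(float,sys.argv[5:7]);st=[float(t) for t in sys.argv[7:]]
a=a0
for s in st:
    a-=s;nx=px+r*np.cos(a);ny=py+r*np.sin(a);print(round(a,3),'d',round(nx-x,1),round(ny-y,1),'pos',round(nx,1),round(ny,1));x,y=nx,ny
E
python3 arc.py 542.5 -88.5 67.3 2.811 478.9 -66.6 .06 .1 .1 .1 .04
```

```text
2.751 d 1.4 3.7 pos 480.3 -62.9
2.651 d 2.9 6.1 pos 483.1 -56.8
2.551 d 3.5 5.8 pos 486.6 -51.0
2.451 d 4.0 5.4 pos 490.6 -45.6
2.411 d 1.8 2.0 pos 492.4 -43.6
```

Emit:
{"name": "step_arm", "arguments": {"moves": [{"fingers": 0,"x": 0,"y": 0,"z": 0.8,"ax": 0,"ay": 0,"az": 0},{"fingers": 0,"x": 0,"y": 0,"z": 0.4,"ax": 0,"ay": 0,"az": 0},{"fingers": 0,"x": 0,"y": 0,"z": 0,"ax": 0,"ay": 0,"az": 0},{"fingers": 0,"x": 0,"y": 0,"z": 0,"ax": 0,"ay": 0,"az": 0},{"fingers": 0,"x": 0,"y": 0,"z": 0,"ax": 0,"ay": 0,"az": 0},{"fingers": 0,"x": 0,"y": 0,"z": 0,"ax": 0,"ay": 0,"az": 0},{"fingers": 0,"x": 0,"y": 0,"z": 0,"ax": 0,"ay": 0,"az": 0},{"fingers": 0,"x": 0,"y": 0,"z": 0,"ax": 0,"ay": 0,"az": 0},{"fingers": 0,"x": 0,"y": 0,"z": 0,"ax": 0,"ay": 0,"az": 0},{"fingers": 0,"x": 0,"y": 0,"z": 0,"ax": 0,"ay": 0,"az": 0}]}}

```text
time: 14.6
eef_pos: [0.4788, -0.0666, 0.1142]
ee_rot: [0.501, 3.097, 0.002]
ft_force: [3.4, -1.9, -5.0]
opening: 0.1
```

```bash
python3 - <<'E'
from h import *
s=st();c=bot.get_calibration('scene')
M=np.array([.5705,-.0965]);R=cv2.Rodrigues(np.array(c['rvec']))[0];cam=-R.T@np.array(c['tvec']).ravel();h=(cam[:2]-M);h/=np.linalg.norm(h)
im=bot.grab_frame('scene')[0]
for z in np.arange(.185,.216,.0025):
    u,v=proj(c,(*(M+.011*h),z));w=cv2.getRectSubPix(im,(3,1),(u,v)).reshape(-1,3).mean(0);print(int(z*10000),w.round().astype(int),end='|')
E
```

```text
t 14.6 pos [478.8 -66.6 114.2] yawx 2.821 z [ 0.004  0.    -1.   ] F [ 3.4 -1.9 -5. ] T [-0.17 -0.57 -0.03] op 9.4 j [-0.32  0.06  1.82  0.    1.25 -1.57]
1850 [48 48 51]|1875 [50 51 53]|1900 [56 56 54]|1925 [81 74 59]|1950 [113  99  66]|1975 [145 126  71]|2000 [159 136  70]|2025 [161 137  71]|2050 [159 137  82]|2075 [154 137 101]|2100 [142 133 122]|2125 [131 128 128]|2150 [136 135 139]|
```

```bash
python3 - <<'E'
from h import *
c=bot.get_calibration('scene')
M=np.array([.5705,-.0965]);R=cv2.Rodrigues(np.array(c['rvec']))[0];cam=-R.T@np.array(c['tvec']).ravel();h=(cam[:2]-M);h/=np.linalg.norm(h)
im=cv2.imread('pics/scene0.png')[:,:,::-1].copy()
for z in np.r_[np.arange(.095,.117,.0025),np.arange(.185,.216,.0025)]:
    u,v=proj(c,(*(M+.011*h),z));w=cv2.getRectSubPix(im,(3,1),(u,v)).reshape(-1,3).mean(0);print(int(z*10000),w.round().astype(int),end='|')
E
```

```text
950 [50 49 51]|975 [51 51 53]|1000 [56 55 58]|1025 [72 70 73]|1050 [95 94 96]|1075 [117 116 118]|1100 [125 124 127]|1125 [128 127 130]|1150 [134 132 136]|1850 [145 143 146]|1875 [143 141 143]|1900 [133 130 133]|1925 [128 122 115]|1950 [134 122  97]|1975 [149 130  82]|2000 [156 133  71]|2025 [157 133  71]|2050 [155 134  81]|2075 [150 134  99]|2100 [138 130 120]|2125 [129 125 125]|2150 [134 132 135]|
```

Emit:
{"name": "step_arm", "arguments": {"moves": [{"fingers": 0,"x": 0,"y": 0,"z": 0.4,"ax": 0,"ay": 0,"az": 0},{"fingers": 0,"x": 1.4,"y": 3.7,"z": 0,"ax": 0,"ay": 0,"az": -0.06},{"fingers": 0,"x": 2.9,"y": 6.1,"z": 0,"ax": 0,"ay": 0,"az": -0.1},{"fingers": 0,"x": 3.5,"y": 5.8,"z": 0,"ax": 0,"ay": 0,"az": -0.1},{"fingers": 0,"x": 4,"y": 5.4,"z": 0,"ax": 0,"ay": 0,"az": -0.1},{"fingers": 0,"x": 1.8,"y": 2,"z": 0,"ax": 0,"ay": 0,"az": -0.04},{"fingers": 0,"x": 0,"y": 0,"z": 0,"ax": 0,"ay": 0,"az": 0},{"fingers": 0,"x": 0,"y": 0,"z": 0,"ax": 0,"ay": 0,"az": 0},{"fingers": 0,"x": 0,"y": 0,"z": 0,"ax": 0,"ay": 0,"az": 0},{"fingers": 0,"x": 0,"y": 0,"z": 0,"ax": 0,"ay": 0,"az": 0}]}}

```text
time: 15.9
eef_pos: [0.4931, -0.042, 0.1147]
ee_rot: [1.119, 2.93, 0.003]
ft_force: [2.4, -0.7, -5.4]
opening: 0.104
```

```bash
python3 look.py 10 | head -5
```

```text
t 15.9 pos [493.1 -42.  114.7] yawx 2.412 z [ 0.005 -0.    -1.   ] F [ 2.4 -0.7 -5.4] T [-0.17 -0.56  0.06] op 9.7 j [-0.26  0.08  1.8   0.    1.25 -1.1 ]
collar_top [(array([ 0.5678, -0.0999,  0.1977]), 0.61)]
mark_edge [(array([0.5231, 0.437 , 0.0519]), 0.69)]
lever_grip [(array([ 0.4898, -0.0384,  0.1706]), 0.44)]
lever_pivot [(array([ 0.5417, -0.0874,  0.1716]), 0.58)]
```

View pics/w10.png

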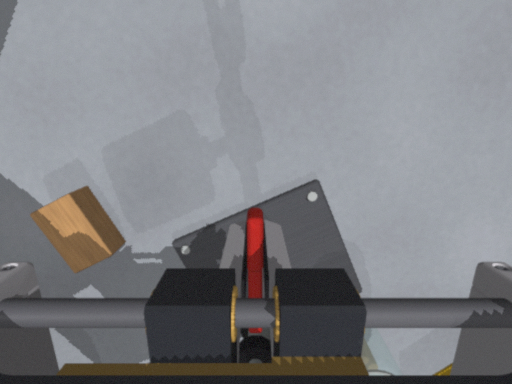

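```bash
python3 arc.py 545.3 -88.7 70 2.412 493.1 -42 .06 .1 .1 .1 .1 .04
```

```text
2.352 d 2.9 3.0 pos 496.0 -39.0
2.252 d 5.2 4.7 pos 501.2 -34.3
2.152 d 5.6 4.1 pos 506.9 -30.2
2.052 d 6.0 3.5 pos 512.9 -26.6
1.952 d 6.4 2.9 pos 519.3 -23.7
1.912 d 2.6 1.0 pos 521.9 -22.7
```

Emit:
{"name": "step_arm", "arguments": {"moves": [{"fingers": 0,"x": 2.8,"y": 2.9,"z": 0,"ax": 0,"ay": 0,"az": -0.06},{"fingers": 0,"x": 5,"y": 4.5,"z": 0,"ax": 0,"ay": 0,"az": -0.1},{"fingers": 0,"x": 5.4,"y": 3.9,"z": 0,"ax": 0,"ay": 0,"az": -0.1},{"fingers": 0,"x": 5.8,"y": 3.3,"z": 0,"ax": 0,"ay": 0,"az": -0.1},{"fingers": 0,"x": 6.2,"y": 2.8,"z": 0,"ax": 0,"ay": 0,"az": -0.1},{"fingers": 0,"x": 2.5,"y": 0.9,"z": 0,"ax": 0,"ay": 0,"az": -0.03},{"fingers": 0,"x": 0,"y": 0,"z": 0,"ax": 0,"ay": 0,"az": 0},{"fingers": 0,"x": 0,"y": 0,"z": 0,"ax": 0,"ay": 0,"az": 0},{"fingers": 0,"x": 0,"y": 0,"z": 0,"ax": 0,"ay": 0,"az": 0},{"fingers": 0,"x": 0,"y": 0,"z": 0,"ax": 0,"ay": 0,"az": 0}], "squeeze": 60}}

```text
time: 17.45
eef_pos: [0.5218, -0.0227, 0.1148]
ee_rot: [1.808, 2.562, 0.002]
ft_force: [3.3, -0.4, -5.5]
opening: 0.104
```

```bash
python3 look.py 11 | head -5
```

```text
t 17.45 pos [521.8 -22.7 114.8] yawx 1.912 z [ 0.006 -0.002 -1.   ] F [ 3.3 -0.4 -5.5] T [-0.12 -0.46  0.17] op 9.7 j [-0.21  0.14  1.73 -0.    1.26 -0.55]
collar_top [(array([ 0.5713, -0.0942,  0.1955]), 0.85)]
mark_edge [(array([ 0.5691, -0.0969,  0.1929]), 0.59)]
lever_grip [(array([ 0.5181, -0.0181,  0.1691]), 0.44)]
lever_pivot [(array([ 0.5416, -0.088 ,  0.1752]), 0.61)]
```

View pics/w11.png

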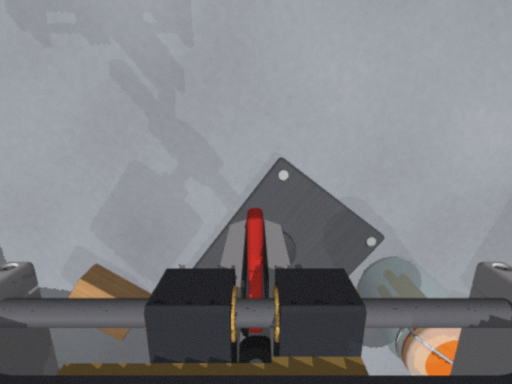

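View pics/s11.png

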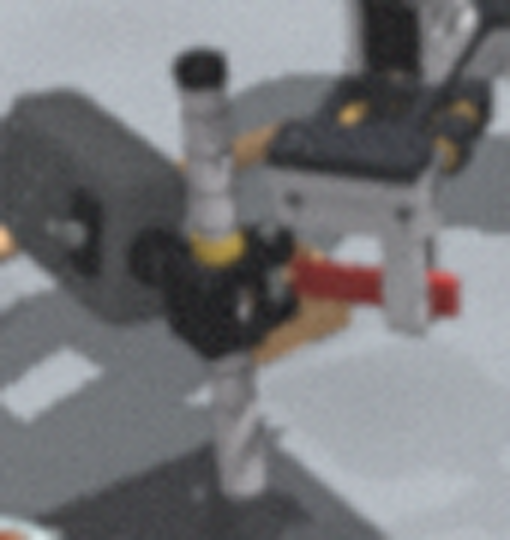

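```bash
python3 arc.py 545.3 -88.7 70 1.912 521.8 -22.7 .05 .08 .08 .08 .08 .03
```

```text
1.862 d 3.4 1.1 pos 525.2 -21.6
1.782 d 5.4 1.4 pos 530.6 -20.3
1.702 d 5.5 1.0 pos 536.1 -19.3
1.622 d 5.6 0.5 pos 541.7 -18.8
1.542 d 5.6 0.1 pos 547.3 -18.7
1.512 d 2.1 -0.1 pos 549.4 -18.8
```

Emit:
{"name": "step_arm", "arguments": {"moves": [{"fingers": 0,"x": 3.3,"y": 1.0,"z": 0,"ax": 0,"ay": 0,"az": -0.05},{"fingers": 0,"x": 5.2,"y": 1.3,"z": 0,"ax": 0,"ay": 0,"az": -0.08},{"fingers": 0,"x": 5.3,"y": 0.9,"z": 0,"ax": 0,"ay": 0,"az": -0.08},{"fingers": 0,"x": 5.4,"y": 0.5,"z": 0,"ax": 0,"ay": 0,"az": -0.08},{"fingers": 0,"x": 5.4,"y": 0.1,"z": 0,"ax": 0,"ay": 0,"az": -0.08},{"fingers": 0,"x": 2.0,"y": 0,"z": 0,"ax": 0,"ay": 0,"az": -0.03},{"fingers": 0,"x": 0,"y": 0,"z": 0,"ax": 0,"ay": 0,"az": 0},{"fingers": 0,"x": 0,"y": 0,"z": 0,"ax": 0,"ay": 0,"az": 0},{"fingers": 0,"x": 0,"y": 0,"z": 0,"ax": 0,"ay": 0,"az": 0},{"fingers": 0,"x": 0,"y": 0,"z": 0,"ax": 0,"ay": 0,"az": 0}]}}

```text
time: 19.0
eef_pos: [0.5497, -0.0187, 0.1148]
ee_rot: [2.288, 2.142, 0.001]
ft_force: [4.9, -0.7, -5.6]
opening: 0.101
```

```bash
python3 look.py 12 | head -5;python3 arc.py 545.3 -88.7 70 1.512 549.4 -18.8 .03 .03 .03 .03 
```

```text
t 19.0 pos [549.7 -18.7 114.8] yawx 1.505 z [ 0.006 -0.005 -1.   ] F [ 4.9 -0.7 -5.6] T [-0.02 -0.55  0.26] op 9.5 j [-0.19  0.2   1.67 -0.    1.27 -0.12]
collar_top [(array([ 0.5721, -0.0967,  0.1966]), 0.9)]
mark_edge [(array([ 0.5697, -0.0944,  0.1946]), 0.42)]
lever_grip [(array([ 0.545 , -0.0155,  0.172 ]), 0.63)]
lever_pivot [(array([ 0.5412, -0.0886,  0.1696]), 0.64)]
1.482 d 2.1 -0.2 pos 551.5 -19.0
1.452 d 2.1 -0.2 pos 553.6 -19.2
1.422 d 2.1 -0.3 pos 555.7 -19.5
1.392 d 2.1 -0.3 pos 557.7 -19.8
```

View pics/w12.png

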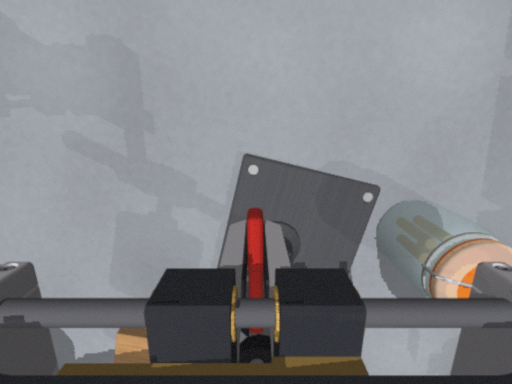

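Emit:
{"name": "step_arm", "arguments": {"moves": [{"fingers": 0,"x": 2.1,"y": -0.2,"z": 0,"ax": 0,"ay": 0,"az": -0.03},{"fingers": 0,"x": 2.1,"y": -0.2,"z": 0,"ax": 0,"ay": 0,"az": -0.03},{"fingers": 0,"x": 0.5,"y": -0.1,"z": 0,"ax": 0,"ay": 0,"az": -0.005},{"fingers": 0,"x": 0,"y": 0,"z": 0,"ax": 0,"ay": 0,"az": 0},{"fingers": 0,"x": 0,"y": 0,"z": 0,"ax": 0,"ay": 0,"az": 0},{"fingers": 0,"x": 0,"y": 0,"z": 0,"ax": 0,"ay": 0,"az": 0},{"fingers": 0,"x": 0,"y": 0,"z": 0,"ax": 0,"ay": 0,"az": 0},{"fingers": 0,"x": 0,"y": 0,"z": 0,"ax": 0,"ay": 0,"az": 0},{"fingers": 0,"x": 0,"y": 0,"z": 0,"ax": 0,"ay": 0,"az": 0},{"fingers": 0,"x": 0,"y": 0,"z": 0,"ax": 0,"ay": 0,"az": 0}]}}

```text
time: 20.55
eef_pos: [0.5545, -0.0192, 0.1148]
ee_rot: [2.362, 2.061, 0.0]
ft_force: [3.7, -0.7, -5.5]
opening: 0.102
```

```bash
python3 -c "
from h import *
st()"
```

```text
t 20.55 pos [554.5 -19.2 114.8] yawx 1.435 z [ 0.005 -0.005 -1.   ] F [ 3.7 -0.7 -5.5] T [-0.06 -0.52  0.37] op 9.6 j [-0.19  0.21  1.65 -0.    1.27 -0.05]
```

Emit:
{"name": "step_arm", "arguments": {"moves": [{"fingers": 0,"x": 1.4,"y": -0.2,"z": 0,"ax": 0,"ay": 0,"az": -0.02},{"fingers": 0,"x": 1.4,"y": -0.2,"z": 0,"ax": 0,"ay": 0,"az": -0.02},{"fingers": 0,"x": 0,"y": 0,"z": 0,"ax": 0,"ay": 0,"az": 0},{"fingers": 0,"x": 0,"y": 0,"z": 0,"ax": 0,"ay": 0,"az": 0},{"fingers": 0,"x": 0,"y": 0,"z": 0,"ax": 0,"ay": 0,"az": 0},{"fingers": 0,"x": 0,"y": 0,"z": 0,"ax": 0,"ay": 0,"az": 0},{"fingers": 0,"x": 0,"y": 0,"z": 0,"ax": 0,"ay": 0,"az": 0},{"fingers": 0,"x": 0,"y": 0,"z": 0,"ax": 0,"ay": 0,"az": 0},{"fingers": 0,"x": 0,"y": 0,"z": 0,"ax": 0,"ay": 0,"az": 0},{"fingers": 0,"x": 0,"y": 0,"z": 0,"ax": 0,"ay": 0,"az": 0}]}}

```text
time: 21.8
eef_pos: [0.5552, -0.0193, 0.1148]
ee_rot: [2.404, 2.016, -0.006]
ft_force: [0.3, -0.5, -2.6]
opening: 0.097
```

```bash
python3 look.py 13 | head -5
```

```text
t 21.8 pos [555.2 -19.3 114.8] yawx 1.396 z [-0.    -0.006 -1.   ] F [ 0.3 -0.5 -2.6] T [ 0.   -0.26  0.7 ] op 9.1 j [-0.19  0.22  1.65 -0.01  1.28 -0.01]
collar_top [(array([ 0.5701, -0.1014,  0.1935]), 0.6)]
mark_edge [(array([ 0.5731, -0.0943,  0.1937]), 0.57)]
lever_grip [(array([ 0.5538, -0.0148,  0.1698]), 0.61)]
lever_pivot [(array([ 0.5435, -0.0875,  0.173 ]), 0.92)]
```

View pics/w13.png

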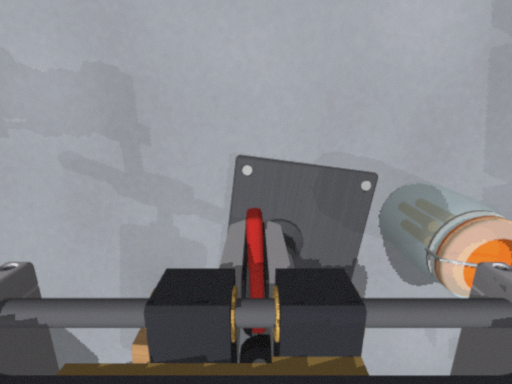

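View pics/s13.png

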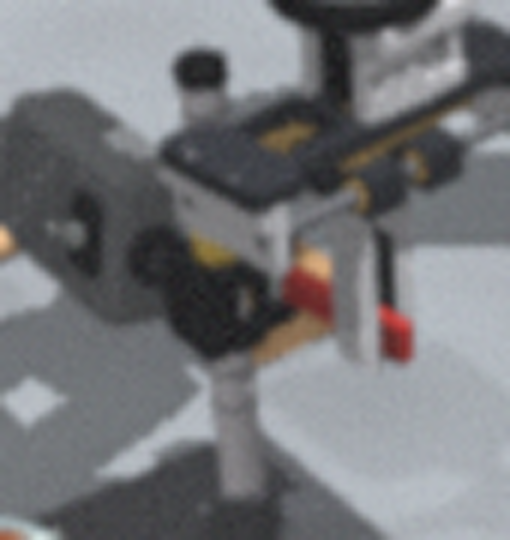

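Emit:
{"name": "step_arm", "arguments": {"moves": [{"fingers": 0,"x": 2,"y": -0.3,"z": 0,"ax": 0,"ay": 0,"az": 0.01},{"fingers": 0,"x": 2,"y": -0.3,"z": 0,"ax": 0,"ay": 0,"az": 0.01},{"fingers": 0,"x": 1,"y": 0,"z": 0,"ax": 0,"ay": 0,"az": 0},{"fingers": 0,"x": 0,"y": 0,"z": 0,"ax": 0,"ay": 0,"az": 0},{"fingers": 0,"x": 0,"y": 0,"z": 0,"ax": 0,"ay": 0,"az": 0},{"fingers": 0,"x": 0,"y": 0,"z": 0,"ax": 0,"ay": 0,"az": 0},{"fingers": 0,"x": 0,"y": 0,"z": 0,"ax": 0,"ay": 0,"az": 0},{"fingers": 0,"x": 0,"y": 0,"z": 0,"ax": 0,"ay": 0,"az": 0},{"fingers": 0,"x": 0,"y": 0,"z": 0,"ax": 0,"ay": 0,"az": 0},{"fingers": 0,"x": 0,"y": 0,"z": 0,"ax": 0,"ay": 0,"az": 0}]}}

```text
time: 23.35
eef_pos: [0.5545, -0.0192, 0.1147]
ee_rot: [-2.384, -2.038, 0.019]
ft_force: [-2.7, -1.3, -1.5]
opening: 0.099
```

```bash
python3 - <<'E'
from h import *
s=st();c=bot.get_calibration('scene')
M=np.array([.5705,-.0965]);R=cv2.Rodrigues(np.array(c['rvec']))[0];cam=-R.T@np.array(c['tvec']).ravel();h=(cam[:2]-M);h/=np.linalg.norm(h)
im=bot.grab_frame('scene')[0];save('s14',im)
for o in (0,-2,-4):
  print(o)
  for z in np.arange(.185,.216,.0025):
    u,v=proj(c,(*(M+.011*h),z));w=cv2.getRectSubPix(im,(3,1),(u+o,v)).reshape(-1,3).mean(0);print(int(z*10000),w.round().astype(int),end='|')
for n in ['lever_grip','lever_pivot','collar_top']:
    r=bot.spot_point('scene',n);print(n,[(np.round(x['point'],4),round(x['score'],2)) for x in r[:1]])
im=bot.grab_frame('top')[0];cv2.imwrite('pics/t14.png',cv2.resize(im[90:270,200:360,::-1],None,fx=3,fy=3,interpolation=cv2.INTER_CUBIC));st()
E
```

```text
t 23.35 pos [554.5 -19.2 114.7] yawx 1.415 z [-0.013 -0.004 -1.   ] F [-2.7 -1.3 -1.5] T [-0.09 -0.1   0.47] op 9.3 j [-0.19  0.22  1.64 -0.01  1.29 -0.03]
0
1850 [37 39 41]|1875 [40 41 42]|1900 [45 44 45]|1925 [62 57 47]|1950 [86 75 50]|1975 [111  94  54]|2000 [129 112  68]|2025 [132 118  83]|2050 [130 120 100]|2075 [127 123 116]|2100 [126 125 125]|2125 [124 125 127]|2150 [125 125 128]|-2
1850 [42 42 44]|1875 [41 41 44]|1900 [45 43 45]|1925 [60 55 46]|1950 [82 72 48]|1975 [107  92  51]|2000 [126 108  58]|2025 [131 113  64]|2050 [130 115  75]|2075 [127 117  93]|2100 [125 120 111]|2125 [123 122 121]|2150 [123 123 125]|-4
1850 [42 42 43]|1875 [40 41 43]|1900 [42 42 45]|1925 [45 45 45]|1950 [53 51 45]|1975 [68 61 46]|2000 [82 72 49]|2025 [87 77 51]|2050 [91 81 58]|2075 [96 88 71]|2100 [103  98  91]|2125 [111 110 109]|2150 [116 116 118]|lever_grip [(array([ 0.5554, -0.0161,  0.1704]), 0.48)]
lever_pivot [(array([ 0.542 , -0.0881,  0.1699]), 0.57)]
collar_top [(array([ 0.5716, -0.0987,  0.1959]), 0.81)]
t 23.6 pos [554.5 -19.2 114.7] yawx 1.415 z [-0.013 -0.004 -1.   ] F [-3.6  0.  -2. ] T [-0.03 -0.09  0.48] op 9.9 j [-0.19  0.22  1.64 -0.01  1.29 -0.03]
```

View pics/t14.png

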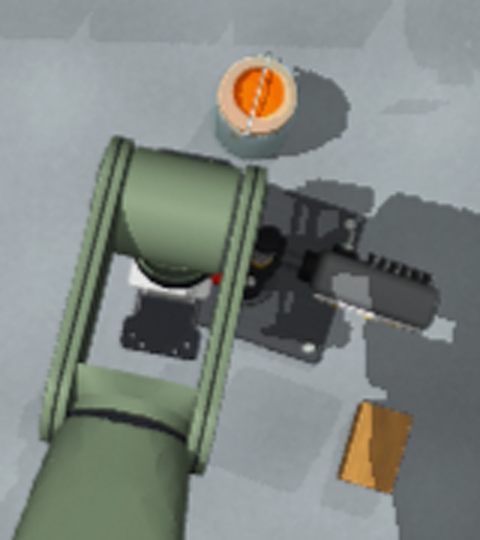

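View pics/s14.png

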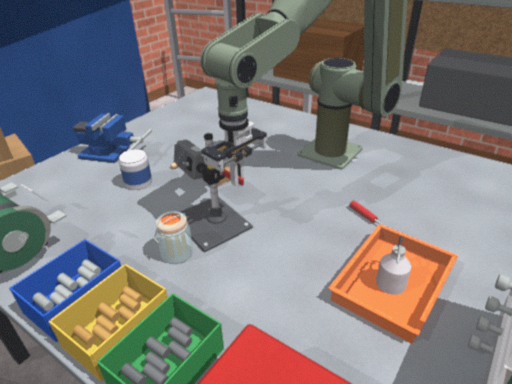

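```bash
python3 -c "
from h import *
print(bot.job_done());st()"
```

```text
the job is handed in; nothing more can be done
None
the job is handed in; nothing more can be done
```

The lamp is on the mark with the lever fully closed, and the arm is still gripping the lever. I handed the job in at about 23.6 s of the 42 s allowed.

**What I did:** I gripped the open lever, raised the slide about 90.3 mm, then swung the lever about 1.4 rad clockwise to its stop while holding the height.

**Last checks**
- **Height:** the TCP (gripper tip) height stayed at 114.7–114.8 mm through the whole swing. The scene picture puts the collar's top within about 0.5 mm of the tape's lower edge.
- **Lever closed:** a further push of about 5 mm moved it no further. I estimated about 13 N at the grip, more than the cam needs, so I take it to be on the stop. The lever angle works out to about 1.40 rad.
- **Slide locked:** the vertical load on the wrist fell from about 5.5 N to 2 N as the lever closed, so the clamp is carrying the lamp.
- **Grip:** the fingers are holding the lever at about 9.5 mm with a 60 N squeeze.
- **Other things on the shelf:** the last pictures showed nothing visibly moved. I did not measure each one.

**What disagreed**
- **Fingertips:** they really end about 40 mm higher than the reported TCP. My first close went shut on empty air just above the lever, and I corrected it from the pictures. The 90 mm rise does not depend on this offset.
- **Network points:** the detected points scattered by several millimetres, and a few mark-edge detections were plainly wrong. I used the mast's tick rings and the picture edges for the height instead.

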